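Load the iron-red ware onto its kiln setters

ROBOT

A 6-joint arm with a two-finger parallel gripper is mounted at the origin on the work surface. World frame = base frame: x ahead of the robot, y to its left, z up, the work surface at z = 0. Lengths are in m, angles in degrees, forces in N, time in s.
With the tool pointing down it reaches from about 0.35 to 0.875 m from the base axis. Payload 4.2 kg.
Tool frame: the origin (TCP) lies midway between the tips of the shut fingers; the grasp point (between the pads) lies 19 mm behind it; z points along the fingers, y is the line along which they close (so a half turn about z gives the same grasp; the last joint's range is limited). The gripper opens to 87 mm and grips with 3 to 60 N. Pads are 19 mm wide; open, the fingers measure 117 mm over their backs; the gripper's body (75 mm by 190 mm) begins 51 mm behind the grasp point.
Start: joints at [90.447, 22.042, 0.453, 0, -68.411, -14.817], TCP at [0.155, 0.605, 0.223] pointing down, gripper open.
Joint ranges: [-179.83, 179.83], [-69.29, 118.12], [-61.27, 80.66], [-181.25, 117.63], [-171.15, -9.14], [-177.46, 177.46]. Speed limits (degrees/s): [159.86, 159.86, 180, 180, 180, 180].

INTERFACE

Orientations are given as a 3x3 rotation matrix whose columns are the frame's x, y, z axes.
In Python, from station import * gives the robot as it stands. The module is installed in compiled form; this text tells all that it offers.
- The arm moves only by the tool servo_tool, never from a script. Its argument "deltas" is a list of rows, each an object of numbers: "tx", "ty", "tz": the shift along the tool's x, y, z in mm; "ax", "ay", "az": the turn, a rotation vector about the tool's x, y, z in rad; "claw": the finger opening in mm, from 0 to 87. In form: [{"tx": .., "ty": .., "tz": .., "ax": .., "ay": .., "az": .., "claw": ..}, ...]. A call has 1 to 12 rows; each row is the pose to reach, as a shift and turn from the pose commanded when the call began, along the tool's axes at that moment; what a row does not reach only later rows make up. A row lasts 1/12 s, in which the tool goes at most 41.7 mm and 7.16 degrees, less where a joint would pass 70% of its speed; a pose out of reach is approached as far as the arm can. A call with a gripper value outside its range is refused whole. The fingers move at their own pace and stop on an object; the grip force is fixed at half the most. Time passes only in rows, so rows that repeat a pose let the fingers close. It gives the time, the measured TCP pose, the force, the opening and the grip force at its end, in the units of the state.
- sense(): the state, without advancing time (a new reading comes with each control period).
- capture(name): name is "scene" or "side" or "wrist"; returns the picture (384x512x3 uint8, blue, green, red); there is no depth.
- calibration(name): a dict with "fx", "fy", "cx", "cy" (pixels), "cam_to_world" (4x4, takes a point from camera to world coordinates); the wrist camera has in their place "hand_eye" (4x4, takes a point from camera to tool coordinates, whose origin is the TCP and whose axes are the flange's). Camera axes: x right, y down, z forward; pixel columns grow to the right and rows downward; lengths in m; the calibration is good to about 2 mm. A picture is of the moment at which its call begins: read the wrist's pose just before it. calibration takes no time and is no camera call.
- finish_job(): hands the job in; it is judged then, once.
Trained networks look in the newest picture that a camera, given by its name, has taken for a name from the list of things; names that differ only in an ending like _2 or _b are one class to them, and where a whole thing is asked for, a point or a joint stands for the part that bears it (a point fixed in the world has none). Each returns a list of dicts, best first, with "confidence" (0 to 1); they miss things now and then, are a little off and sometimes report something else, mostly with a low value. They report only what shows in the picture. A call takes as long as a camera call. They do not tell look-alikes from the thing itself.
- recognise(label, camera): "xyz" ([x, y, z] in m, in the coordinates of the camera as it stood for that picture, good to about 4 mm: the middle of the surface that is visible of it).
- trace(label, camera): "mask" (384x512 bool, what is visible of it).
The state is a dict: "time_s": time; "joints": joint angles; "joint_velocities": joint speeds; "effort": joint torques, N m; "tcp_pos": TCP position; "ee_rot": TCP orientation; "wrist_force": force on the tool from outside, world axes, zero at the start; "moment": the same for the moment, N m; "gripper_width": opening from 0.0 (shut) to 1.0 (fully open); "gripper_force": force on a finger pad.
Only numpy, scipy, OpenCV 4.12 (cv2) and the standard library are available. Lean on these libraries where they do the work, as an engineer would, in place of code of your own. Each camera call takes 0.05 s, during which the arm holds its last target. There are 200 camera calls.

TASK

Move only the four iron-red pots from the draining rack to the kiln slab, one at a time from the tallest to the lowest: the bottle onto the middle of the dark hexagonal setter, then the tea cup onto the large terracotta-coloured round one, the square cup onto the white square one and last the sake cup onto the small yellow round one. Set each down upright without dropping it and let go before fetching the next; the cream bottle and the grey tea cup stay standing where they are.

Things in the scene. Friction and masses are not known exactly. Their poses are not given: they have to be found in the camera images.
- red_bottle: Iron-red (brown-red) bottle, 135 mm tall, widest 64 mm at 45 mm height, tapering to a straight neck 24 mm across from 100 to 122 mm height; lip 32 mm. About 0.24 kg. Origin: centre of the foot, z up. Stands with the other five pots on a wire draining rack whose level top is 30 mm above the table; pots are about 110 mm apart, centre to centre.
- red_tea_cup: Iron-red round tea cup without handle, 72 mm tall, open, 62 mm across at the rim and 60 mm at 22 mm height, narrowing below to a 42 mm foot; wall 4.5 mm. About 0.16 kg. Origin: centre of the foot, z up. Stands on the rack.
- red_square_cup: Iron-red open square cup with straight sides, 52 x 52 mm and 52 mm tall, wall 5 mm. About 0.12 kg. Origin: centre of its underside, x and y square to its sides, z up. Stands on the rack at any yaw.
- red_sake_cup: Iron-red small round sake cup, 42 mm tall, open, 47 mm across at the rim and 45 mm at 14 mm height, foot 28 mm; wall 4 mm. About 0.06 kg. Origin: centre of the foot, z up. Stands on the rack.
- cream_bottle: Cream bottle of the same shape and size as the red one, standing on the rack among the red pots; it stays. Origin: centre of the foot.
- grey_tea_cup: Grey tea cup of the same shape and size as the red one, standing on the rack among the red pots; it stays. Origin: centre of the foot. Rack and kiln slab lie side by side, either one on the left. Tubs and other equipment, at most 190 mm tall, stand over 40 mm away from their edges.
- setter_hexagon: Dark grey hexagonal kiln setter, 72 mm across the flats. Fixed, 12 mm thick; origin: centre of its underside, z up, so its top is at z = +12 mm (32 mm above the table). The four setters lie on a beige kiln slab (top 20 mm above the table) in two rows, 98 mm or more apart, centre to centre.
- setter_large_round: Terracotta-coloured round kiln setter, 86 mm across. Fixed, 12 mm thick; origin: centre of its underside, z up, so its top is at z = +12 mm (32 mm above the table). Three round beige kiln props, 24 mm across, stand on the slab in the line between the two rows of setters; their tops are 45 mm above the table and each is at least 70 mm from any setter's centre.
- setter_square: White square kiln setter, 80 x 80 mm. Fixed, 12 mm thick; origin: centre of its underside, z up, so its top is at z = +12 mm (32 mm above the table). 
- setter_small_round: Yellow round kiln setter, 54 mm across. Fixed, 12 mm thick; origin: centre of its underside, z up, so its top is at z = +12 mm (32 mm above the table). 
Not all that is in view belongs to the job. Leave any blue look-alike of the red_tea_cup alone.

How it is judged (in metres and radians):
On the way, in this order (a step that is already met when the one before it is completed fails the run):
1. the red bottle stands upright on the middle of the hexagonal setter, let go (horizontal distance between red_bottle and setter_hexagon below 0.012 m and z of red_bottle in the frame of setter_hexagon between 0.009 and 0.016 m and angle between red_bottle's own z axis and vertical below 0.1 rad and linear speed of red_bottle below 0.02 m/s and contact force between red_bottle and the fingers below 0.05 N), for 0.2 s.
2. the red tea cup stands upright on the middle of the large round setter, let go (horizontal distance between red_tea_cup and setter_large_round below 0.012 m and z of red_tea_cup in the frame of setter_large_round between 0.009 and 0.016 m and angle between red_tea_cup's own z axis and vertical below 0.1 rad and linear speed of red_tea_cup below 0.02 m/s and contact force between red_tea_cup and the fingers below 0.05 N), for 0.2 s.
3. the red square cup stands upright on the middle of the square setter, let go (horizontal distance between red_square_cup and setter_square below 0.012 m and z of red_square_cup in the frame of setter_square between 0.009 and 0.016 m and angle between red_square_cup's own z axis and vertical below 0.1 rad and linear speed of red_square_cup below 0.02 m/s and contact force between red_square_cup and the fingers below 0.05 N), for 0.2 s.
4. the red sake cup stands upright on the middle of the small round setter, let go (horizontal distance between red_sake_cup and setter_small_round below 0.012 m and z of red_sake_cup in the frame of setter_small_round between 0.009 and 0.016 m and angle between red_sake_cup's own z axis and vertical below 0.1 rad and linear speed of red_sake_cup below 0.02 m/s and contact force between red_sake_cup and the fingers below 0.05 N), for 0.2 s.
At the end, for the whole second after the job is handed in: Each red pot stands upright (0.1 rad), released, at rest on its own setter (bottle hexagon, tea cup large round, square cup square, sake cup small round), centres within 12 mm; cream bottle and grey tea cup upright within 20 mm of their start (all of step 1 and all of step 2 and all of step 3 and all of step 4 and distance of each of cream_bottle, grey_tea_cup from where it was at the start of the episode below 0.02 m and angle between each of cream_bottle, grey_tea_cup's own z axis and vertical below 0.1 rad); the robot touches nothing.
It fails at once if the cream bottle is moved from its place or tipped (distance of cream_bottle from where it was at the start of the episode above 0.02 m or angle between cream_bottle's own z axis and vertical above 0.3 rad).
It fails at once if the grey tea cup is moved from its place or tipped (distance of grey_tea_cup from where it was at the start of the episode above 0.02 m or angle between grey_tea_cup's own z axis and vertical above 0.3 rad).
It fails at once if a red pot is dropped (falls free by more than about 18 mm) ((contact force between red_bottle and anything else below 0.01 N and linear speed of red_bottle above 0.6 m/s) or (contact force between red_tea_cup and anything else below 0.01 N and linear speed of red_tea_cup above 0.6 m/s) or (contact force between red_square_cup and anything else below 0.01 N and linear speed of red_square_cup above 0.6 m/s) or (contact force between red_sake_cup and anything else below 0.01 N and linear speed of red_sake_cup above 0.6 m/s)).
It also fails if it takes over 134 s, if anything falls off the work surface, if the arm or the gripper's body presses on something with over 40 N, if the wrist force passes 120 N, or if a joint passes its speed limit or range.

## Working session

There is one attempt and no reset: what is moved stays moved. The work goes in short steps, Python scripts to look and compute and a tool call to move; the robot and the scene stay as the last step left them, time stands still between calls to the robot, and variables do not carry over. Pictures are saved under pics/ and viewed, at most 14 in all, crops included, and the job is handed in when it is done.

Besides the shell and the picture viewer there is one more tool, called after "Request:" in YAML: its name, and indented under it one key for each argument. servo_tool: Moves the arm, as the interface text tells. Its arguments: {"type":"object","properties":{"deltas":{"type":"array","items":{"type":"object","properties":{"tx":{"type":"number"},"ty":{"type":"number"},"tz":{"type":"number"},"ax":{"type":"number"},"ay":{"type":"number"},"az":{"type":"number"},"claw":{"type":"number"}}}}},"required":["deltas"]}

```bash
mkdir -p pics
cat > h.py <<'E'
from station import *
import numpy as np, cv2
def snap(n,f):
    s=sense(); im=capture(n); cv2.imwrite('pics/'+f,im); return s,im
def camT(n,s):
    c=calibration(n)
    if n!='wrist': return c,np.array(c['cam_to_world'])
    T=np.eye(4);T[:3,:3]=s['ee_rot'];T[:3,3]=s['tcp_pos']
    return c,T@np.array(c['hand_eye'])
def w(p,T): return (T@np.r_[p,1])[:3]
def pix(c,T,p):
    q=np.linalg.inv(T)@np.r_[p,1]; return [round(c['fx']*q[0]/q[2]+c['cx']),round(c['fy']*q[1]/q[2]+c['cy'])]
def ray(c,T,u,v,z):
    d=T[:3,:3]@np.array([(u-c['cx'])/c['fx'],(v-c['cy'])/c['fy'],1]);o=T[:3,3]
    return o+d*(z-o[2])/d[2]
E
python3 - <<'E'
from h import *
ims=[]
s=sense();print(s['time_s'],s['tcp_pos'],np.round(s['ee_rot'],3).tolist(),s['gripper_width'])
for n in ('scene','side'):
    s,im=snap(n,n+'0.png'); ims.append(im); c,T=camT(n,s); print(n,T[:3,3].round(2),T[:3,2].round(2))
    for l in ['red_bottle','red_tea_cup','red_square_cup','red_sake_cup','cream_bottle','grey_tea_cup','setter_hexagon','setter_large_round','setter_square','setter_small_round']:
        for d in recognise(l,n)[:3]:
            p=w(d['xyz'],T); print(l,round(d['confidence'],2),p.round(3),pix(c,T,p))
s,im=snap('wrist','w0.png')
E
```

```text
0.0 [0.15494501 0.604877   0.22146784] [[0.969, -0.248, -0.0], [-0.248, -0.969, -0.002], [0.0, 0.002, -1.0]] 0.9995235402489594
scene [ 0.82 -0.38  0.81] [-0.36  0.43 -0.83]
red_bottle 0.96 [0.611 0.297 0.1  ] [387, 131]
red_tea_cup 0.7 [0.495 0.09  0.083] [285, 163]
red_tea_cup 0.65 [0.606 0.209 0.06 ] [358, 165]
red_tea_cup 0.57 [0.361 0.087 0.047] [237, 142]
red_square_cup 0.6 [0.499 0.297 0.064] [342, 117]
red_sake_cup 0.73 [0.607 0.212 0.061] [360, 164]
cream_bottle 0.86 [0.617 0.081 0.102] [331, 193]
grey_tea_cup 0.62 [0.5   0.184 0.081] [314, 140]
setter_hexagon 0.79 [ 0.45  -0.136  0.032] [194, 232]
setter_hexagon 0.66 [ 0.567 -0.277  0.033] [183, 323]
setter_large_round 0.86 [ 0.459 -0.285  0.03 ] [140, 288]
setter_square 0.74 [ 0.551 -0.129  0.033] [233, 261]
setter_small_round 0.74 [ 0.564 -0.278  0.032] [181, 322]
side [0.35 0.52 0.74] [ 0.16 -0.59 -0.79]
red_bottle 0.64 [0.599 0.32  0.112] [136, 306]
red_tea_cup 0.76 [0.5   0.084 0.08 ] [240, 216]
red_tea_cup 0.68 [0.362 0.081 0.046] [307, 242]
red_square_cup 0.71 [0.498 0.303 0.064] [201, 324]
red_square_cup 0.68 [0.612 0.205 0.059] [164, 259]
red_sake_cup 0.63 [0.611 0.206 0.056] [165, 260]
cream_bottle 0.67 [ 0.441 -0.128  0.035] [292, 162]
cream_bottle 0.56 [0.602 0.104 0.101] [187, 206]
grey_tea_cup 0.92 [0.5   0.188 0.087] [223, 259]
setter_hexagon 0.96 [ 0.443 -0.129  0.033] [291, 163]
setter_large_round 0.66 [ 0.455 -0.273  0.033] [300, 122]
setter_square 0.83 [ 0.544 -0.119  0.032] [249, 156]
setter_small_round 0.74 [ 0.562 -0.268  0.033] [259, 115]
```

View pics/scene0.png

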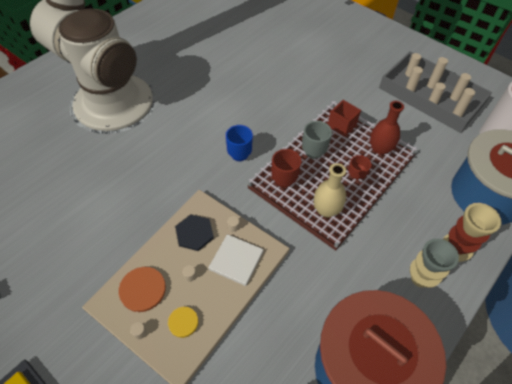

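View pics/side0.png

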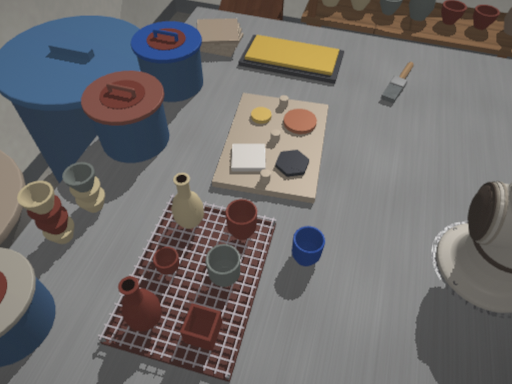

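View pics/w0.png

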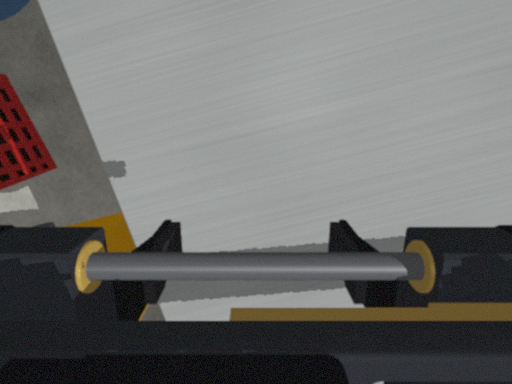

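Scene picture: red bottle (387,131), red tea cup (285,166), red square cup (344,117) and red sake cup (360,165) stand on the rack. The cream bottle (331,193) and grey cup (316,138) stand there too. The blue look-alike (239,142) is off the rack. The setters are hexagon (195,232), large round (142,289), square (236,260) and small round (183,322). The side view agrees, and the wrist view shows only bare table. Next I refine positions by silhouette fitting.

```bash
cat >> h.py <<'E'
from scipy.optimize import least_squares
B=[(.0,.02),(.045,.032),(.1,.012),(.122,.012),(.135,.016)]
PR={'red_bottle':B,'cream_bottle':B,'red_tea_cup':[(0,.021),(.022,.03),(.072,.031)],'red_sake_cup':[(0,.014),(.014,.0225),(.042,.0235)]}
PR['grey_tea_cup']=PR['red_tea_cup']
def pts(l,yaw=0):
    if l in PR:
        a=np.linspace(0,2*np.pi,40,endpoint=False)
        return np.array([[r*np.cos(t),r*np.sin(t),z+.03] for z,r in PR[l] for t in a])
    q=[(i*.026,j*.026) for i,j in((1,1),(-1,1),(-1,-1),(1,-1))]
    R=np.array([[np.cos(yaw),-np.sin(yaw)],[np.sin(yaw),np.cos(yaw)]])
    return np.array([[*(R@np.array(p)),z] for p in q for z in(.03,.082)])
def proj(c,T,P):
    Q=(np.linalg.inv(T)@np.c_[P,np.ones(len(P))].T)[:3]
    return np.c_[c['fx']*Q[0]/Q[2]+c['cx'],c['fy']*Q[1]/Q[2]+c['cy']]
def sil(c,T,l,x,y,yaw=0):
    u=proj(c,T,pts(l,yaw)+[x,y,0]);n=len(PR[l]) if l in PR else 1
    g=u.reshape(n,-1,2); m=np.zeros((384,512),np.uint8)
    S=[g[0]] if n==1 else [np.r_[g[i],g[i+1]] for i in range(n-1)]
    for k in S:
        b=np.zeros_like(m); cv2.fillConvexPoly(b,np.round(cv2.convexHull(k.astype(np.float32))*16).astype(np.int32),1,cv2.LINE_8,4); m|=b
    return m
def fit(l,mask,c,T,x,y,yaw=0):
    M=mask.astype(np.uint8)
    iou=lambda a:(a&M).sum()/max(1,(a|M).sum())
    from scipy.optimize import minimize
    f=lambda p:-iou(sil(c,T,l,p[0]/1e3,p[1]/1e3,p[2]/100 if len(p)>2 else 0))
    p0=[x*1e3,y*1e3]+([yaw*100] if l not in PR else [])
    s=np.vstack([p0]+[np.array(p0)+8*np.eye(len(p0))[i] for i in range(len(p0))])
    r=minimize(f,p0,method='Nelder-Mead',options=dict(initial_simplex=s,xatol=.1,fatol=1e-4))
    return r.x,-r.fun
E
python3 - <<'E'
from h import *
G={'red_bottle':(.61,.31),'red_tea_cup':(.498,.087),'red_square_cup':(.499,.3),'red_sake_cup':(.61,.207),'cream_bottle':(.61,.09),'grey_tea_cup':(.5,.19),
'setter_hexagon':(.447,-.132),'setter_large_round':(.457,-.279),'setter_square':(.548,-.124),'setter_small_round':(.563,-.273)}
print('handeye',np.round(calibration('wrist')['hand_eye'],3).tolist())
for n in('scene','side'):
    s,im=snap(n,n+'1.png');c,T=camT(n,s)
    for l,(x,y) in G.items():
        z=.032 if 'set' in l else .06
        best=None
        u0=pix(c,T,[x,y,z])
        for d in trace(l,n):
            m=np.array(d['mask']);ys,xs=np.nonzero(m)
            if not len(xs): continue
            e=np.hypot(xs.mean()-u0[0],ys.mean()-u0[1])
            if e<25 and (best is None or e<best[0]): best=(e,m,xs.mean(),ys.mean())
        if best is None: print(n,l,'none');continue
        if 'set' in l:
            # blend: top face, silhouette incl. sides -> use z .029
            print(n,l,(ray(c,T,best[2],best[3],.029)*1e3).round(1)[:2],best[1].sum())
        else:
            for yw in ([.1,.6,-.5] if l=='red_square_cup' else [0]):
                p,q=fit(l,best[1],c,T,x,y,yw);print(n,l,p.round(1),round(q,3))
E
```

```text
handeye [[0.0, -0.963, -0.27, 0.074], [1.0, 0.0, -0.0, 0.001], [0.0, -0.27, 0.963, -0.161], [0.0, 0.0, 0.0, 1.0]]
scene red_bottle [605.5 309.9] 0.934
scene red_tea_cup [496.8  88.3] 0.909
scene red_square_cup [498.2 304.7  11.9] 0.918
scene red_square_cup [497.7 302.4  66.7] 0.825
scene red_square_cup [496.1 303.  -37.4] 0.832
scene red_sake_cup [607.1 207.4] 0.879
scene cream_bottle [612.   90.4] 0.923
scene grey_tea_cup none
scene setter_hexagon [ 446.2 -135.4] 1014
scene setter_large_round [ 462.3 -284.1] 1697
scene setter_square [ 550.2 -123.8] 1651
scene setter_small_round [ 563.8 -275. ] 765
side red_bottle [602.7 312.2] 0.926
side red_tea_cup [498.  87.] 0.889
side red_square_cup [498.3 304.8   6.8] 0.939
side red_square_cup [498.2 305.5   5. ] 0.941
side red_square_cup [497.8 304.7   1. ] 0.942
side red_sake_cup [608.1 207.9] 0.882
side cream_bottle [610.5  93.2] 0.931
side grey_tea_cup [497.9 194.8] 0.932
side setter_hexagon [ 443.1 -129.9] 685
side setter_large_round none
side setter_square [ 547.4 -117. ] 924
side setter_small_round [ 560.5 -271.4] 283
```

Request:
servo_tool:
  deltas:
    - {"tx":38,"ty":16,"tz":-7,"az":-0.02,"claw":60}
    - {"tx":76,"ty":32,"tz":-14,"az":-0.05,"claw":60}
    - {"tx":114,"ty":47,"tz":-20,"az":-0.08,"claw":60}
    - {"tx":152,"ty":63,"tz":-27,"az":-0.1,"claw":60}
    - {"tx":190,"ty":79,"tz":-34,"az":-0.12,"claw":60}
    - {"tx":227,"ty":95,"tz":-40,"az":-0.14,"claw":60}
    - {"tx":265,"ty":110,"tz":-47,"az":-0.16,"claw":60}
    - {"tx":303,"ty":126,"tz":-54,"az":-0.18,"claw":60}
    - {"tx":340,"ty":142,"tz":-60,"az":-0.2,"claw":60}
    - {"tx":378,"ty":158,"tz":-67,"az":-0.22,"claw":60}
    - {"tx":416,"ty":174,"tz":-74,"az":-0.24,"claw":60}
    - {"tx":451,"ty":188,"tz":-78,"az":-0.251,"claw":60}

```text
schema error: expected keys tx, ty, tz, ax, ay, az, claw
```

```bash
cat >> h.py <<'E'
def go(x,y,z,yaw=None):
    s=sense();R=np.array(s['ee_rot']);p=np.array(s['tcp_pos'])
    y0=np.degrees(np.arctan2(R[1,0],R[0,0]))
    print('tool mm',((R.T@(np.array([x,y,z])-p))*1e3).round(1),'yaw',y0.round(2),'az','' if yaw is None else np.radians(y0-yaw).round(3),'p',(p*1e3).round(1),'t',s['time_s'],'gw',round(s['gripper_width']*87,1),'gf',s['gripper_force'])
E
python3 - <<'E'
from h import *
go(.604,.311,.16,0)
s,im=snap('wrist','w1.png');c,T=camT('wrist',s)
for l,x,y in(('red_bottle',.604,.311),('red_sake_cup',.607,.2075)):
    print(l,pix(c,T,[x,y,.1]))
    for d in trace(l,'wrist')[:2]:
        m=np.array(d['mask']);print(round(d['confidence'],2),m.sum(),*(fit(l,m,c,T,x,y)))
cv2.imwrite('pics/w1b.png',cv2.resize(im,(768,576)))
E
```

```text
tool mm [507.9 173.8  62.5] yaw -14.37 az -0.251 p [155.1 605.4 222.5] t 2.25 gw 87.2 gf 0.0
red_bottle [587, -759]
red_sake_cup [806, -864]
```

View pics/w1b.png

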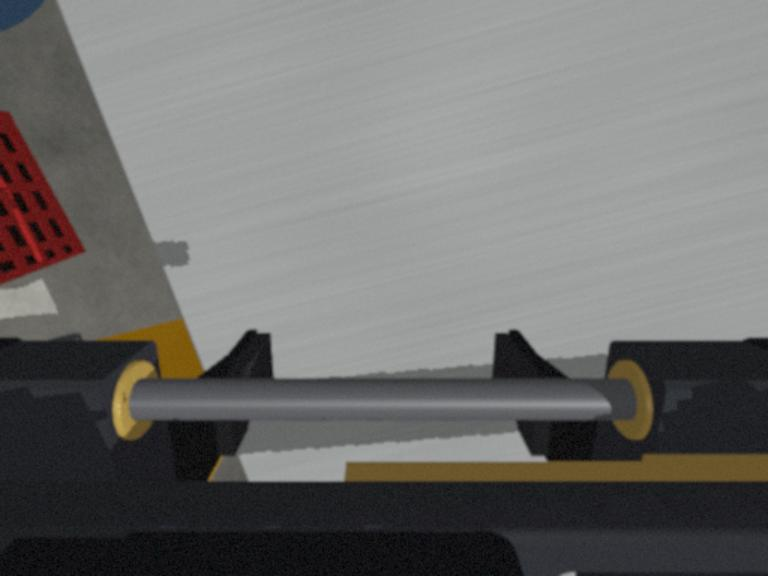

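The move was refused because every key is required, so the arm has not moved: the picture is the same bare table.

Request:
servo_tool:
  deltas:
    - {"tx":100,"ty":30,"tz":-78,"ax":0,"ay":0,"az":-0.251,"claw":60}
    - {"tx":100,"ty":30,"tz":-78,"ax":0,"ay":0,"az":-0.251,"claw":60}
    - {"tx":100,"ty":30,"tz":-78,"ax":0,"ay":0,"az":-0.251,"claw":60}
    - {"tx":451,"ty":188,"tz":-78,"ax":0,"ay":0,"az":-0.251,"claw":60}
    - {"tx":451,"ty":188,"tz":-78,"ax":0,"ay":0,"az":-0.251,"claw":60}
    - {"tx":451,"ty":188,"tz":-78,"ax":0,"ay":0,"az":-0.251,"claw":60}
    - {"tx":451,"ty":188,"tz":-78,"ax":0,"ay":0,"az":-0.251,"claw":60}
    - {"tx":451,"ty":188,"tz":-78,"ax":0,"ay":0,"az":-0.251,"claw":60}
    - {"tx":451,"ty":188,"tz":-78,"ax":0,"ay":0,"az":-0.251,"claw":60}
    - {"tx":451,"ty":188,"tz":-78,"ax":0,"ay":0,"az":-0.251,"claw":60}
    - {"tx":451,"ty":188,"tz":-78,"ax":0,"ay":0,"az":-0.251,"claw":60}
    - {"tx":451,"ty":188,"tz":-78,"ax":0,"ay":0,"az":-0.251,"claw":60}

```text
time_s: 3.4
tcp_pos: [0.5355, 0.3186, 0.3007]
ee_rot: [[1.0, 0.0, 0.0], [0.0, -1.0, 0.0], [0.0, -0.0, -1.0]]
wrist_force: [0.2, 0.7, -0.5]
gripper_width: 0.689
gripper_force: 0.0
```

Request:
servo_tool:
  deltas:
    - {"tx":0,"ty":0,"tz":0,"ax":0,"ay":0,"az":0,"claw":60}
    - {"tx":0,"ty":0,"tz":0,"ax":0,"ay":0,"az":0,"claw":60}
    - {"tx":0,"ty":0,"tz":0,"ax":0,"ay":0,"az":0,"claw":60}

```text
time_s: 3.65
tcp_pos: [0.5343, 0.32, 0.3002]
ee_rot: [[1.0, -0.001, -0.0], [-0.001, -1.0, -0.0], [-0.0, 0.0, -1.0]]
wrist_force: [-0.6, 0.0, 0.3]
gripper_width: 0.687
gripper_force: 0.0
```

Run:
```python
from h import *
go(.604,.311,.16,0)
s,im=snap('wrist','w1.png');c,T=camT('wrist',s)
for l,x,y in(('red_bottle',.604,.311),('red_sake_cup',.607,.2075)):
    print(l,pix(c,T,[x,y,.1]))
    for d in trace(l,'wrist')[:2]:
        m=np.array(d['mask']);print(round(d['confidence'],2),m.sum(),*(fit(l,m,c,T,x,y)))
cv2.imwrite('pics/w1b.png',cv2.resize(im,(768,576)))
```

```text
tool mm [ 69.8   8.9 140.1] yaw -0.04 az -0.001 p [534.3 320.  300.2] t 3.65 gw 59.8 gf 0.0
red_bottle [262, 110]
0.65 2076 [604.75051308 309.46144485] 0.9462169553327257
red_sake_cup [351, 107]
0.58 1243 [607.48846436 206.61703491] 0.9466869763899467
```

View pics/w1b.png

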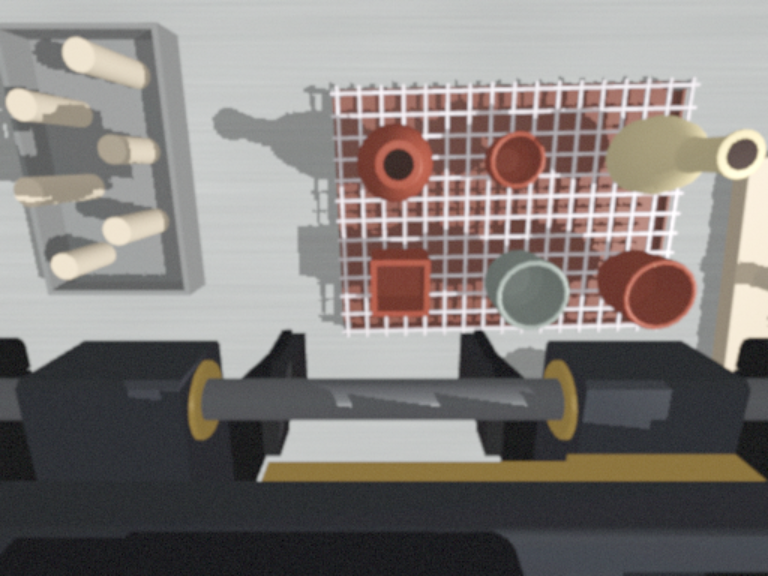

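The enlarged wrist view shows the rack from above. The red bottle is at (397,162), the sake cup (517,160), the square cup (401,287) and the red tea cup (657,290). The cream bottle is at (660,155) and the grey cup at (530,290). The iron-red bottle matches its description by colour and by its neck and lip, so I take it at the neck.

Request:
servo_tool:
  deltas:
    - {"tx":35,"ty":5,"tz":20,"ax":0,"ay":0,"az":0,"claw":60}
    - {"tx":70,"ty":10,"tz":40,"ax":0,"ay":0,"az":0,"claw":60}
    - {"tx":70,"ty":10,"tz":70,"ax":0,"ay":0,"az":0,"claw":60}
    - {"tx":70,"ty":10,"tz":100,"ax":0,"ay":0,"az":0,"claw":60}
    - {"tx":70,"ty":10,"tz":125,"ax":0,"ay":0,"az":0,"claw":60}
    - {"tx":70,"ty":10,"tz":150,"ax":0,"ay":0,"az":0,"claw":60}
    - {"tx":70,"ty":10,"tz":165,"ax":0,"ay":0,"az":0,"claw":60}
    - {"tx":70,"ty":10,"tz":175,"ax":0,"ay":0,"az":0,"claw":60}
    - {"tx":70,"ty":10,"tz":178,"ax":0,"ay":0,"az":0,"claw":60}
    - {"tx":70,"ty":10,"tz":178,"ax":0,"ay":0,"az":0,"claw":60}

```text
time_s: 4.63
tcp_pos: [0.6038, 0.3109, 0.1223]
ee_rot: [[1.0, 0.002, -0.0], [0.002, -1.0, -0.0], [-0.0, 0.0, -1.0]]
wrist_force: [-0.1, 0.2, -0.6]
gripper_width: 0.688
gripper_force: 0.0
```

Request:
servo_tool:
  deltas:
    - {"tx":0,"ty":0,"tz":0,"ax":0,"ay":0,"az":0,"claw":45}
    - {"tx":0,"ty":0,"tz":0,"ax":0,"ay":0,"az":0,"claw":35}
    - {"tx":0,"ty":0,"tz":0,"ax":0,"ay":0,"az":0,"claw":30}
    - {"tx":0,"ty":0,"tz":0,"ax":0,"ay":0,"az":0,"claw":26}
    - {"tx":0,"ty":0,"tz":0,"ax":0,"ay":0,"az":0,"claw":22}
    - {"tx":0,"ty":0,"tz":0,"ax":0,"ay":0,"az":0,"claw":10}
    - {"tx":0,"ty":0,"tz":0,"ax":0,"ay":0,"az":0,"claw":10}
    - {"tx":0,"ty":0,"tz":0,"ax":0,"ay":0,"az":0,"claw":10}
    - {"tx":0,"ty":0,"tz":0,"ax":0,"ay":0,"az":0,"claw":10}
    - {"tx":0,"ty":0,"tz":0,"ax":0,"ay":0,"az":0,"claw":10}

```text
time_s: 5.47
tcp_pos: [0.6045, 0.3102, 0.123]
ee_rot: [[1.0, 0.0, 0.001], [0.0, -1.0, 0.0], [0.001, -0.0, -1.0]]
wrist_force: [0.3, -0.8, 2.4]
gripper_width: 0.325
gripper_force: 29.9
```

Run:
```python
from h import *
go(.445,-.133,.3,0)
s=sense();print(s['wrist_force'])
```

```text
tool mm [-159.5  443.1 -177.2] yaw 0.02 az 0.0 p [604.5 310.2 123. ] t 5.4667 gw 28.3 gf 29.909578723236336
[ 0.27078188 -0.79738264  2.37971739]
```

The 28 mm width suggests the pad tips press on the shoulder taper, so I regrip a little higher.

Request:
servo_tool:
  deltas:
    - {"tx":0,"ty":0,"tz":0,"ax":0,"ay":0,"az":0,"claw":40}
    - {"tx":0,"ty":0,"tz":0,"ax":0,"ay":0,"az":0,"claw":40}
    - {"tx":0,"ty":-0.5,"tz":-4,"ax":0,"ay":0,"az":0,"claw":40}
    - {"tx":0,"ty":-0.5,"tz":-8,"ax":0,"ay":0,"az":0,"claw":40}
    - {"tx":0,"ty":-0.5,"tz":-8,"ax":0,"ay":0,"az":0,"claw":30}
    - {"tx":0,"ty":-0.5,"tz":-8,"ax":0,"ay":0,"az":0,"claw":24}
    - {"tx":0,"ty":-0.5,"tz":-8,"ax":0,"ay":0,"az":0,"claw":10}
    - {"tx":0,"ty":-0.5,"tz":-8,"ax":0,"ay":0,"az":0,"claw":10}
    - {"tx":0,"ty":-0.5,"tz":-8,"ax":0,"ay":0,"az":0,"claw":10}
    - {"tx":0,"ty":-0.5,"tz":-8,"ax":0,"ay":0,"az":0,"claw":10}

```text
time_s: 6.3
tcp_pos: [0.6043, 0.3106, 0.1305]
ee_rot: [[1.0, 0.0, -0.0], [0.0, -1.0, -0.0], [-0.0, 0.0, -1.0]]
wrist_force: [-0.0, 0.3, 0.6]
gripper_width: 0.305
gripper_force: 29.8
```

Run:
```python
from h import *
go(.445,-.133,.3,0)
s=sense();print(s['wrist_force'])
s,im=snap('side','s2.png');cv2.imwrite('pics/s2b.png',cv2.resize(im[200:384,60:320],None,fx=3,fy=3))
```

```text
tool mm [-159.3  443.6 -169.5] yaw 0.01 az 0.0 p [604.3 310.6 130.5] t 6.3 gw 26.5 gf 29.81775150104957
[-0.04070386  0.34921636  0.64765859]
```

View pics/s2b.png

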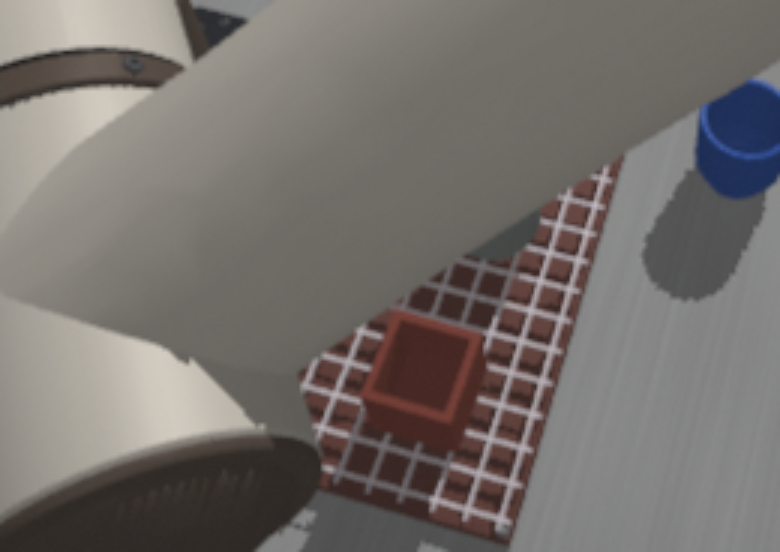

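The picture shows the forearm hiding the gripper; nothing is disturbed around it. Lift straight up.

Request:
servo_tool:
  deltas:
    - {"tx":0,"ty":0,"tz":-5,"ax":0,"ay":0,"az":0,"claw":10}
    - {"tx":0,"ty":0,"tz":-12,"ax":0,"ay":0,"az":0,"claw":10}
    - {"tx":0,"ty":0,"tz":-24,"ax":0,"ay":0,"az":0,"claw":10}
    - {"tx":0,"ty":0,"tz":-40,"ax":0,"ay":0,"az":0,"claw":10}
    - {"tx":0,"ty":0,"tz":-60,"ax":0,"ay":0,"az":0,"claw":10}
    - {"tx":0,"ty":0,"tz":-80,"ax":0,"ay":0,"az":0,"claw":10}
    - {"tx":0,"ty":0,"tz":-100,"ax":0,"ay":0,"az":0,"claw":10}
    - {"tx":0,"ty":0,"tz":-120,"ax":0,"ay":0,"az":0,"claw":10}
    - {"tx":0,"ty":0,"tz":-140,"ax":0,"ay":0,"az":0,"claw":10}
    - {"tx":0,"ty":0,"tz":-155,"ax":0,"ay":0,"az":0,"claw":10}
    - {"tx":0,"ty":0,"tz":-165,"ax":0,"ay":0,"az":0,"claw":10}
    - {"tx":0,"ty":0,"tz":-170,"ax":0,"ay":0,"az":0,"claw":10}

```text
time_s: 7.35
tcp_pos: [0.6046, 0.311, 0.3031]
ee_rot: [[1.0, 0.0, 0.003], [0.0, -1.0, 0.002], [0.003, -0.002, -1.0]]
wrist_force: [0.7, -0.1, -1.8]
gripper_width: 0.313
gripper_force: 29.6
```

Request:
servo_tool:
  deltas:
    - {"tx":0,"ty":10,"tz":0,"ax":0,"ay":0,"az":0,"claw":10}
    - {"tx":-10,"ty":30,"tz":0,"ax":0,"ay":0,"az":0,"claw":10}
    - {"tx":-20,"ty":55,"tz":0,"ax":0,"ay":0,"az":0,"claw":10}
    - {"tx":-30,"ty":80,"tz":0,"ax":0,"ay":0,"az":0,"claw":10}
    - {"tx":-40,"ty":110,"tz":0,"ax":0,"ay":0,"az":0,"claw":10}
    - {"tx":-50,"ty":140,"tz":0,"ax":0,"ay":0,"az":0,"claw":10}
    - {"tx":-60,"ty":170,"tz":0,"ax":0,"ay":0,"az":0,"claw":10}
    - {"tx":-70,"ty":200,"tz":0,"ax":0,"ay":0,"az":0,"claw":10}
    - {"tx":-80,"ty":230,"tz":0,"ax":0,"ay":0,"az":0,"claw":10}
    - {"tx":-90,"ty":255,"tz":0,"ax":0,"ay":0,"az":0,"claw":10}
    - {"tx":-95,"ty":275,"tz":0,"ax":0,"ay":0,"az":0,"claw":10}
    - {"tx":-100,"ty":285,"tz":0,"ax":0,"ay":0,"az":0,"claw":10}

```text
time_s: 8.35
tcp_pos: [0.5024, 0.023, 0.2996]
ee_rot: [[1.0, -0.002, -0.002], [-0.002, -1.0, -0.001], [-0.002, 0.001, -1.0]]
wrist_force: [1.0, 0.4, -2.3]
gripper_width: 0.315
gripper_force: 29.6
```

Request:
servo_tool:
  deltas:
    - {"tx":-5,"ty":15,"tz":0,"ax":0,"ay":0,"az":0,"claw":10}
    - {"tx":-15,"ty":35,"tz":0,"ax":0,"ay":0,"az":0,"claw":10}
    - {"tx":-30,"ty":60,"tz":0,"ax":0,"ay":0,"az":0,"claw":10}
    - {"tx":-45,"ty":85,"tz":0,"ax":0,"ay":0,"az":0,"claw":10}
    - {"tx":-60,"ty":110,"tz":0,"ax":0,"ay":0,"az":0,"claw":10}
    - {"tx":-75,"ty":130,"tz":0,"ax":0,"ay":0,"az":0,"claw":10}
    - {"tx":-90,"ty":145,"tz":0,"ax":0,"ay":0,"az":0,"claw":10}
    - {"tx":-95,"ty":155,"tz":0,"ax":0,"ay":0,"az":0,"claw":10}
    - {"tx":-100,"ty":158,"tz":0,"ax":0,"ay":0,"az":0,"claw":10}
    - {"tx":-100,"ty":158,"tz":0,"ax":0,"ay":0,"az":0,"claw":10}
    - {"tx":-100,"ty":158,"tz":0,"ax":0,"ay":0,"az":0,"claw":10}

```text
time_s: 9.27
tcp_pos: [0.4047, -0.132, 0.3003]
ee_rot: [[1.0, 0.0, 0.0], [0.0, -1.0, 0.0], [0.0, -0.0, -1.0]]
wrist_force: [-1.2, -0.4, -2.5]
gripper_width: 0.312
gripper_force: 29.6
```

```bash
cat > setters.py <<'E'
from h import *
def setters(n='wrist',f='ws.png',L=None):
    s,im=snap(n,f);c,T=camT(n,s)
    for l,(x,y) in {'setter_hexagon':(.447,-.132),'setter_large_round':(.457,-.279),'setter_square':(.548,-.124),'setter_small_round':(.563,-.273)}.items():
        u0=pix(c,T,[x,y,.032])
        for d in trace(l,n)[:3]:
            m=np.array(d['mask']);ys,xs=np.nonzero(m)
            if len(xs) and np.hypot(xs.mean()-u0[0],ys.mean()-u0[1])<60:
                h=cv2.convexHull(np.c_[xs,ys].astype(np.int32));M=cv2.moments(h)
                print(n,l,round(d['confidence'],2),m.sum(),u0,(ray(c,T,xs.mean(),ys.mean(),.030)*1e3).round(1)[:2],'hull',(ray(c,T,M['m10']/M['m00'],M['m01']/M['m00'],.030)*1e3).round(1)[:2]); break
    return s,im
E
python3 - <<'E'
from setters import *
go(.445,-.133,.3,0)
s,im=setters();print(s['wrist_force'])
setters('scene','sc3.png')
cv2.imwrite('pics/ws1.png',im)
E
```

```text
tool mm [40.3  1.   0.3] yaw 0.02 az 0.0 p [ 404.7 -132.   300.3] t 9.2667 gw 27.1 gf 29.609893544530124
wrist setter_hexagon 0.71 2267 [255, 129] [ 444.  -135.1] hull [ 443.8 -135.2]
wrist setter_large_round 0.63 2999 [359, 122] [ 459.4 -282.3] hull [ 459.4 -282.2]
wrist setter_square 0.57 3889 [248, 52] [ 548.9 -121.8] hull [ 548.7 -121.8]
wrist setter_small_round 0.85 1517 [362, 39] [ 560.4 -274.4] hull [ 560.3 -274.4]
[-1.24747562 -0.42360757 -2.54345631]
scene setter_hexagon 0.81 1074 [195, 230] [ 447.  -136.5] hull [ 447.  -136.4]
scene setter_large_round 0.6 1645 [141, 285] [ 461.6 -284. ] hull [ 461.6 -284. ]
scene setter_square 0.77 1607 [234, 258] [ 550.6 -123.6] hull [ 550.7 -123.9]
scene setter_small_round 0.9 748 [183, 320] [ 564. -275.] hull [ 564. -275.]
```

View pics/ws1.png

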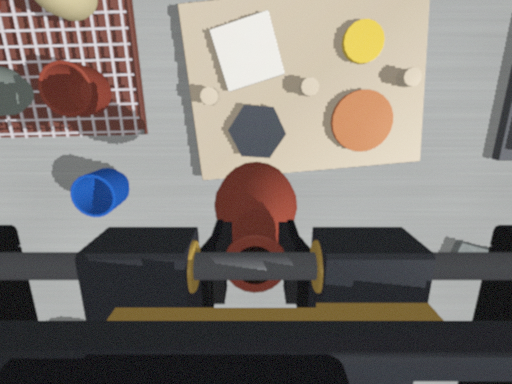

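The wrist view shows the bottle upright in the grip, with the hexagon at (256,131), terracotta round (362,120), white square (246,50) and yellow round (363,41). The cameras agree to a few mm. Lower onto the hexagon.

Request:
servo_tool:
  deltas:
    - {"tx":20,"ty":1,"tz":10,"ax":0,"ay":0,"az":0,"claw":10}
    - {"tx":40,"ty":2,"tz":25,"ax":0,"ay":0,"az":0,"claw":10}
    - {"tx":40,"ty":2,"tz":45,"ax":0,"ay":0,"az":0,"claw":10}
    - {"tx":40,"ty":2,"tz":65,"ax":0,"ay":0,"az":0,"claw":10}
    - {"tx":40,"ty":2,"tz":85,"ax":0,"ay":0,"az":0,"claw":10}
    - {"tx":40,"ty":2,"tz":105,"ax":0,"ay":0,"az":0,"claw":10}
    - {"tx":40,"ty":2,"tz":125,"ax":0,"ay":0,"az":0,"claw":10}
    - {"tx":40,"ty":2,"tz":140,"ax":0,"ay":0,"az":0,"claw":10}
    - {"tx":40,"ty":2,"tz":151,"ax":0,"ay":0,"az":0,"claw":10}
    - {"tx":40,"ty":2,"tz":158,"ax":0,"ay":0,"az":0,"claw":10}
    - {"tx":40,"ty":2,"tz":162,"ax":0,"ay":0,"az":0,"claw":10}
    - {"tx":40,"ty":2,"tz":164,"ax":0,"ay":0,"az":0,"claw":10}

```text
time_s: 10.77
tcp_pos: [0.4445, -0.1343, 0.1362]
ee_rot: [[1.0, 0.0, -0.0], [0.0, -1.0, -0.0], [-0.0, 0.0, -1.0]]
wrist_force: [0.4, -0.6, -2.2]
gripper_width: 0.307
gripper_force: 29.6
```

Request:
servo_tool:
  deltas:
    - {"tx":0,"ty":0,"tz":0.5,"ax":0,"ay":0,"az":0,"claw":10}
    - {"tx":0,"ty":0,"tz":1,"ax":0,"ay":0,"az":0,"claw":10}
    - {"tx":0,"ty":0,"tz":1.5,"ax":0,"ay":0,"az":0,"claw":10}
    - {"tx":0,"ty":0,"tz":1.5,"ax":0,"ay":0,"az":0,"claw":10}

```text
time_s: 11.1
tcp_pos: [0.4446, -0.1343, 0.1354]
ee_rot: [[1.0, 0.0, 0.001], [0.0, -1.0, 0.0], [0.001, -0.0, -1.0]]
wrist_force: [0.0, 0.1, -1.9]
gripper_width: 0.311
gripper_force: 29.6
```

Request:
servo_tool:
  deltas:
    - {"tx":0,"ty":0,"tz":0.7,"ax":0,"ay":0,"az":0,"claw":10}
    - {"tx":0,"ty":0,"tz":1.4,"ax":0,"ay":0,"az":0,"claw":10}
    - {"tx":0,"ty":0,"tz":2,"ax":0,"ay":0,"az":0,"claw":10}
    - {"tx":0,"ty":0,"tz":2,"ax":0,"ay":0,"az":0,"claw":10}

```text
time_s: 11.43
tcp_pos: [0.4447, -0.1344, 0.1332]
ee_rot: [[1.0, 0.0, 0.001], [0.0, -1.0, -0.0], [0.001, 0.0, -1.0]]
wrist_force: [0.5, -0.1, -0.3]
gripper_width: 0.307
gripper_force: 29.7
```

Run:
```python
from h import *
s=sense();print(s['wrist_force'],s['tcp_pos'])
for n,f in(('scene','sc4.png'),('side','sd4.png')):
    s,im=snap(n,f);c,T=camT(n,s)
    for d in trace('red_bottle',n)[:2]:
        m=np.array(d['mask']);print(n,round(d['confidence'],2),m.sum(),np.argwhere(m).mean(0).round()[::-1],*fit('red_bottle',m,c,T,.445,-.134))
    if n=='scene': cv2.imwrite('pics/sc4b.png',cv2.resize(im[150:300,120:300],None,fx=4,fy=4))
```

```text
[ 0.53816747 -0.12080976 -0.34019127] [ 0.44473027 -0.13435938  0.13323284]
scene 0.63 1035 [194. 221.] [ 454.1055603  -135.84820557] 0.780811232449298
side 0.69 712 [291. 151.] [ 448.54772949 -129.8560791 ] 0.651031894934334
```

View pics/sc4b.png

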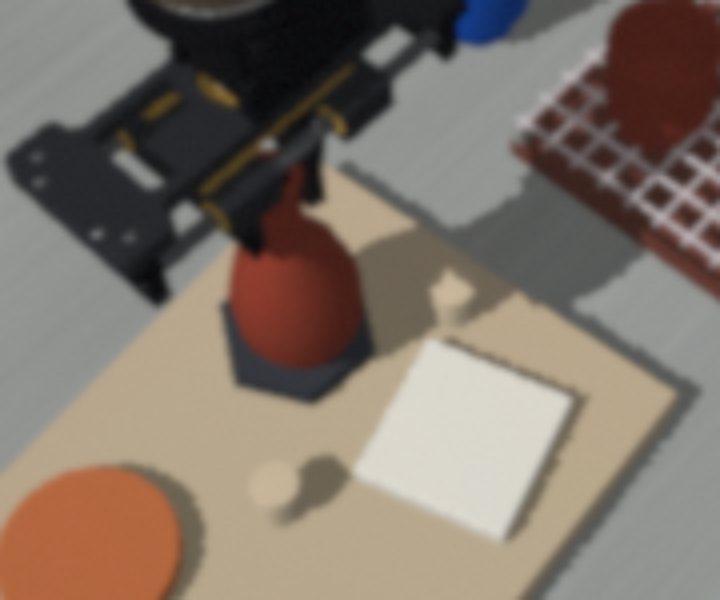

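The crop shows the bottle upright and centred on the hexagon (at about 297,330), and the weight has come off the wrist. Release and rise.

Request:
servo_tool:
  deltas:
    - {"tx":0,"ty":0,"tz":0,"ax":0,"ay":0,"az":0,"claw":32}
    - {"tx":0,"ty":0,"tz":0,"ax":0,"ay":0,"az":0,"claw":40}
    - {"tx":0,"ty":0,"tz":0,"ax":0,"ay":0,"az":0,"claw":50}
    - {"tx":0,"ty":0,"tz":0,"ax":0,"ay":0,"az":0,"claw":50}
    - {"tx":0,"ty":0,"tz":0,"ax":0,"ay":0,"az":0,"claw":50}
    - {"tx":0,"ty":0,"tz":-15,"ax":0,"ay":0,"az":0,"claw":50}
    - {"tx":0,"ty":0,"tz":-40,"ax":0,"ay":0,"az":0,"claw":50}
    - {"tx":0,"ty":0,"tz":-70,"ax":0,"ay":0,"az":0,"claw":50}
    - {"tx":0,"ty":0,"tz":-100,"ax":0,"ay":0,"az":0,"claw":50}
    - {"tx":0,"ty":0,"tz":-130,"ax":0,"ay":0,"az":0,"claw":50}
    - {"tx":0,"ty":0,"tz":-150,"ax":0,"ay":0,"az":0,"claw":60}
    - {"tx":0,"ty":0,"tz":-160,"ax":0,"ay":0,"az":0,"claw":75}

```text
time_s: 12.63
tcp_pos: [0.4455, -0.1345, 0.2963]
ee_rot: [[1.0, 0.0, 0.006], [0.0, -1.0, -0.001], [0.006, 0.001, -1.0]]
wrist_force: [-1.0, -0.1, -0.5]
gripper_width: 0.654
gripper_force: 0.0
```

Request:
servo_tool:
  deltas:
    - {"tx":0,"ty":-200,"tz":0,"ax":0,"ay":0,"az":0,"claw":75}
    - {"tx":0,"ty":-200,"tz":0,"ax":0,"ay":0,"az":0,"claw":75}
    - {"tx":0,"ty":-200,"tz":0,"ax":0,"ay":0,"az":0,"claw":75}
    - {"tx":0,"ty":-200,"tz":0,"ax":0,"ay":0,"az":0,"claw":75}
    - {"tx":0,"ty":-200,"tz":0,"ax":0,"ay":0,"az":0,"claw":75}
    - {"tx":0,"ty":-200,"tz":0,"ax":0,"ay":0,"az":0,"claw":75}
    - {"tx":0,"ty":-200,"tz":0,"ax":0,"ay":0,"az":0,"claw":75}
    - {"tx":0,"ty":-200,"tz":0,"ax":0,"ay":0,"az":0,"claw":75}
    - {"tx":0,"ty":-200,"tz":0,"ax":0,"ay":0,"az":0,"claw":75}

```text
time_s: 13.38
tcp_pos: [0.444, 0.0648, 0.2925]
ee_rot: [[1.0, -0.001, -0.001], [-0.001, -1.0, -0.001], [-0.001, 0.001, -1.0]]
wrist_force: [-0.7, -1.3, -0.2]
gripper_width: 0.865
gripper_force: 0.0
```

Run:
```python
from h import *
go(.4975,.0875,.1,0)
for n,f in(('scene','sc5.png'),('side','sd5.png'),('wrist','w5.png')):
    s,im=snap(n,f);c,T=camT(n,s)
    for l,x,y in(('red_bottle',.445,-.134),('red_tea_cup',.4975,.0875)):
      for d in trace(l,n)[:2]:
        m=np.array(d['mask']);print(n,l,round(d['confidence'],2),m.sum(),np.argwhere(m).mean(0).round()[::-1],*fit(l,m,c,T,x,y))
```

```text
tool mm [ 53.7 -22.9 192.4] yaw -0.06 az -0.001 p [444.   64.8 292.5] t 13.3833 gw 75.3 gf 0.0
scene red_bottle 0.73 1190 [192. 218.] [ 452.09008598 -135.24399185] 0.924901185770751
scene red_tea_cup 0.69 991 [285. 167.] [498.91275907  87.12125993] 0.9593023255813954
scene red_tea_cup 0.62 867 [238. 142.] [497.5  87.5] 0.0
side red_bottle 0.76 632 [292. 151.] [ 447.37207031 -127.38183594] 0.5798872180451128
side red_tea_cup 0.98 1036 [307. 246.] [497.5  87.5] 0.0
side red_tea_cup 0.97 1006 [241. 219.] [498.85418701  87.38693237] 0.8809106830122592
wrist red_bottle 0.56 3426 [421. 164.] [ 451.18714905 -133.57809448] 0.9389576734811402
wrist red_tea_cup 0.96 1775 [237. 220.] [497.5  87.5] 0.0
wrist red_tea_cup 0.63 2194 [236. 124.] [497.68932343  85.71910095] 0.9234006734006734
```

Run:
```python
from h import *
a=cv2.imread('pics/sc5.png')[170:270,145:265];b=cv2.imread('pics/w5.png')[60:210,330:510];d=cv2.imread('pics/sd5.png')[110:200,240:350]
r=lambda i:cv2.resize(i,(390,300),interpolation=cv2.INTER_CUBIC)
cv2.imwrite('pics/m5.png',np.vstack([np.hstack([r(a),r(b)]),np.hstack([r(d),r(d)])]))
c,T=camT('wrist',None) if 0 else (None,None)
```

```text
(no output)
```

View pics/m5.png

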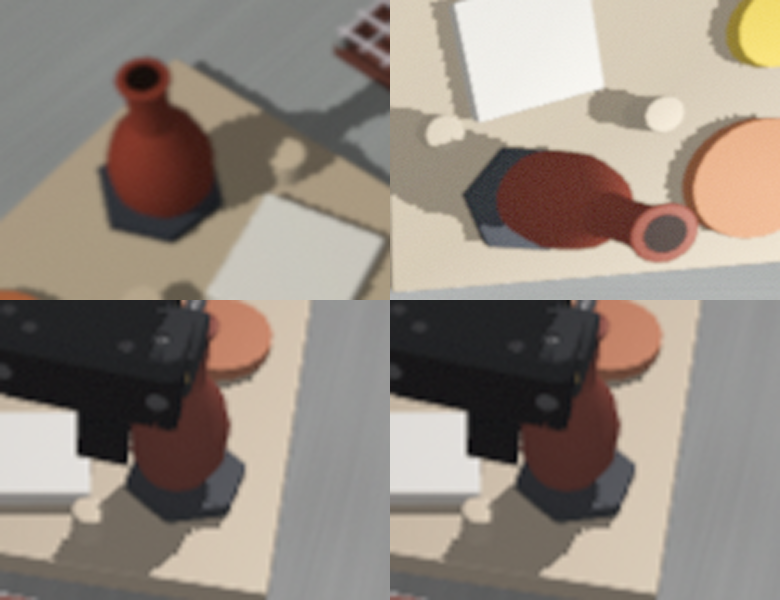

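Run:
```python
from h import *
import h
from scipy.interpolate import PchipInterpolator as PI
z=np.r_[np.linspace(0,.1,12),.122,.127,.135]
f=PI([0,.045,.1,.122,.127,.135],[.021,.032,.012,.012,.016,.016])
h.PR['red_bottle']=[(zz+.002,float(f(zz))) for zz in z]
for n in('scene','wrist'):
    s=sense();c,T=camT(n,s)
    for d in trace('red_bottle',n)[:1]:
        m=np.array(d['mask']);print(n,m.sum(),*fit('red_bottle',m,c,T,.445,-.134))
        if n=='wrist':
            ys,xs=np.nonzero(m);print('lip')
    for d in trace('setter_hexagon',n)[:2]:
        m=np.array(d['mask']);ys,xs=np.nonzero(m);M=cv2.moments(cv2.convexHull(np.c_[xs,ys].astype(np.int32)))
        print('hex',m.sum(),xs.min(),xs.max(),ys.min(),ys.max())
        hx=np.array([[.0416*np.cos(a+t),.0416*np.sin(a+t),.032] for t in[0] for a in np.arange(6)*np.pi/3])+[.4445,-.1345,0]
        print('hex est px',proj(c,T,hx).round().tolist())
```

```text
scene 1190 [ 452.65132141 -135.76791382] 0.9061784897025171
hex 318 175 212 226 250
hex est px [[208.0, 243.0], [213.0, 225.0], [199.0, 213.0], [179.0, 218.0], [173.0, 236.0], [187.0, 248.0]]
hex 1666 208 262 235 284
hex est px [[208.0, 243.0], [213.0, 225.0], [199.0, 213.0], [179.0, 218.0], [173.0, 236.0], [187.0, 248.0]]
wrist 3426 [ 451.75221011 -132.59437805] 0.9499859511098623
lip
hex 816 363 403 134 186
hex est px [[398.0, 130.0], [371.0, 145.0], [368.0, 174.0], [391.0, 188.0], [418.0, 174.0], [422.0, 145.0]]
```

The crops show the bottle upright on the hexagon (160,170 upper left), about 6 mm towards +x but within tolerance; I will re-measure it later. Next is the red tea cup at scene (285,167), iron-red, 72 mm tall and on the rack. The blue one at (238,142) stands off the rack.

Request:
servo_tool:
  deltas:
    - {"tx":27,"ty":-11,"tz":10,"ax":0,"ay":0,"az":0,"claw":75}
    - {"tx":54,"ty":-22,"tz":25,"ax":0,"ay":0,"az":0,"claw":75}
    - {"tx":54.5,"ty":-22.5,"tz":55,"ax":0,"ay":0,"az":0,"claw":75}
    - {"tx":54.5,"ty":-22.5,"tz":85,"ax":0,"ay":0,"az":0,"claw":75}
    - {"tx":54.5,"ty":-22.5,"tz":115,"ax":0,"ay":0,"az":0,"claw":75}
    - {"tx":54.5,"ty":-22.5,"tz":145,"ax":0,"ay":0,"az":0,"claw":75}
    - {"tx":54.5,"ty":-22.5,"tz":170,"ax":0,"ay":0,"az":0,"claw":75}
    - {"tx":54.5,"ty":-22.5,"tz":190,"ax":0,"ay":0,"az":0,"claw":75}
    - {"tx":54.5,"ty":-22.5,"tz":210,"ax":0,"ay":0,"az":0,"claw":75}
    - {"tx":54.5,"ty":-22.5,"tz":225,"ax":0,"ay":0,"az":0,"claw":75}
    - {"tx":54.5,"ty":-22.5,"tz":233,"ax":0,"ay":0,"az":0,"claw":75}
    - {"tx":54.5,"ty":-22.5,"tz":236,"ax":0,"ay":0,"az":0,"claw":75}

```text
time_s: 15.03
tcp_pos: [0.4982, 0.0879, 0.0556]
ee_rot: [[1.0, 0.0, -0.002], [0.0, -1.0, -0.001], [-0.002, 0.001, -1.0]]
wrist_force: [0.8, -0.3, 0.4]
gripper_width: 0.862
gripper_force: 0.0
```

Request:
servo_tool:
  deltas:
    - {"tx":0,"ty":0,"tz":0,"ax":0,"ay":0,"az":0,"claw":72}
    - {"tx":0,"ty":0,"tz":0,"ax":0,"ay":0,"az":0,"claw":69}
    - {"tx":0,"ty":0,"tz":0,"ax":0,"ay":0,"az":0,"claw":66}
    - {"tx":0,"ty":0,"tz":0,"ax":0,"ay":0,"az":0,"claw":64}
    - {"tx":0,"ty":0,"tz":0,"ax":0,"ay":0,"az":0,"claw":62}
    - {"tx":0,"ty":0,"tz":0,"ax":0,"ay":0,"az":0,"claw":60}
    - {"tx":0,"ty":0,"tz":0,"ax":0,"ay":0,"az":0,"claw":50}
    - {"tx":0,"ty":0,"tz":0,"ax":0,"ay":0,"az":0,"claw":45}
    - {"tx":0,"ty":0,"tz":0,"ax":0,"ay":0,"az":0,"claw":45}

```text
time_s: 15.78
tcp_pos: [0.4991, 0.0881, 0.0576]
ee_rot: [[1.0, 0.001, 0.001], [0.001, -1.0, -0.0], [0.001, 0.0, -1.0]]
wrist_force: [-0.4, -2.7, 5.5]
gripper_width: 0.707
gripper_force: 30.0
```

Request:
servo_tool:
  deltas:
    - {"tx":0,"ty":0,"tz":-5,"ax":0,"ay":0,"az":0,"claw":45}
    - {"tx":0,"ty":0,"tz":-12,"ax":0,"ay":0,"az":0,"claw":45}
    - {"tx":0,"ty":0,"tz":-24,"ax":0,"ay":0,"az":0,"claw":45}
    - {"tx":0,"ty":0,"tz":-42,"ax":0,"ay":0,"az":0,"claw":45}
    - {"tx":0,"ty":0,"tz":-65,"ax":0,"ay":0,"az":0,"claw":45}
    - {"tx":0,"ty":0,"tz":-90,"ax":0,"ay":0,"az":0,"claw":45}
    - {"tx":0,"ty":0,"tz":-115,"ax":0,"ay":0,"az":0,"claw":45}
    - {"tx":0,"ty":0,"tz":-140,"ax":0,"ay":0,"az":0,"claw":45}
    - {"tx":0,"ty":0,"tz":-165,"ax":0,"ay":0,"az":0,"claw":45}
    - {"tx":0,"ty":0,"tz":-185,"ax":0,"ay":0,"az":0,"claw":45}
    - {"tx":0,"ty":0,"tz":-198,"ax":0,"ay":0,"az":0,"claw":45}
    - {"tx":0,"ty":0,"tz":-205,"ax":0,"ay":0,"az":0,"claw":45}

```text
time_s: 16.78
tcp_pos: [0.4992, 0.0887, 0.2641]
ee_rot: [[1.0, 0.0, 0.003], [0.0, -1.0, 0.002], [0.003, -0.002, -1.0]]
wrist_force: [-0.3, 0.1, -1.8]
gripper_width: 0.712
gripper_force: 30.0
```

Request:
servo_tool:
  deltas:
    - {"tx":-5,"ty":10,"tz":0,"ax":0,"ay":0,"az":0,"claw":45}
    - {"tx":-15,"ty":30,"tz":0,"ax":0,"ay":0,"az":0,"claw":45}
    - {"tx":-30,"ty":55,"tz":0,"ax":0,"ay":0,"az":0,"claw":45}
    - {"tx":-45,"ty":85,"tz":0,"ax":0,"ay":0,"az":0,"claw":45}
    - {"tx":-60,"ty":115,"tz":0,"ax":0,"ay":0,"az":0,"claw":45}
    - {"tx":-75,"ty":145,"tz":0,"ax":0,"ay":0,"az":0,"claw":45}
    - {"tx":-85,"ty":170,"tz":0,"ax":0,"ay":0,"az":0,"claw":45}
    - {"tx":-95,"ty":190,"tz":0,"ax":0,"ay":0,"az":0,"claw":45}
    - {"tx":-100,"ty":205,"tz":0,"ax":0,"ay":0,"az":0,"claw":45}
    - {"tx":-105,"ty":215,"tz":0,"ax":0,"ay":0,"az":0,"claw":45}
    - {"tx":-105,"ty":218,"tz":0,"ax":0,"ay":0,"az":0,"claw":45}
    - {"tx":-105,"ty":218,"tz":0,"ax":0,"ay":0,"az":0,"claw":45}

```text
time_s: 17.78
tcp_pos: [0.3933, -0.1302, 0.2613]
ee_rot: [[1.0, -0.001, -0.001], [-0.001, -1.0, 0.0], [-0.001, -0.0, -1.0]]
wrist_force: [1.0, 0.2, -1.6]
gripper_width: 0.71
gripper_force: 30.0
```

```bash
cat >> h.py <<'E'
from scipy.interpolate import PchipInterpolator as PI
_f=PI([0,.045,.1,.122,.127,.135],[.021,.032,.012,.012,.016,.016])
PR['red_bottle']=[(z,float(_f(z))) for z in np.r_[np.linspace(0,.1,12),.122,.127,.135]]
def up(l,dz=.002): PR[l]=[(z+dz,r) for z,r in PR[l]]
E
python3 - <<'E'
from setters import *
go(.46,-.2832,.26,0)
up('red_bottle')
for n in('wrist','scene'):
    s,im=setters(n,n+'6.png');c,T=camT(n,s)
    for d in trace('red_bottle',n)[:2]:
        m=np.array(d['mask']);print(n,m.sum(),*fit('red_bottle',m,c,T,.448,-.134))
    if n=='wrist': cv2.imwrite('pics/w6b.png',im)
E
```

```text
tool mm [ 66.9 152.9   1.2] yaw -0.07 az -0.001 p [ 393.3 -130.2  261.3] t 17.7833 gw 61.7 gf 29.98836607021076
wrist setter_hexagon 0.59 316 [256, 122] [ 419.5 -128.4] hull [ 430.1 -133.1]
wrist setter_large_round 0.8 3812 [372, 114] [ 459.3 -282. ] hull [ 459.3 -282.1]
wrist setter_square 0.97 4860 [249, 35] [ 547.  -121.3] hull [ 546.7 -121.3]
wrist setter_small_round 0.89 1935 [376, 21] [ 560.  -273.9] hull [ 560.  -273.9]
wrist 2526 [ 450.58492851 -135.31303787] 0.9496240601503759
scene setter_hexagon 0.88 375 [195, 230] [ 459.3 -151.5] hull [ 454.2 -145.4]
scene setter_large_round 0.79 1625 [141, 285] [ 462.  -284.8] hull [ 461.9 -284.9]
scene setter_square 0.6 1601 [234, 258] [ 550.7 -123.3] hull [ 550.7 -123.6]
scene setter_small_round 0.94 761 [183, 320] [ 563.4 -275.7] hull [ 563.3 -275.6]
scene 1149 [ 451.1986084  -134.02270508] 0.8756674294431731
```

View pics/w6b.png

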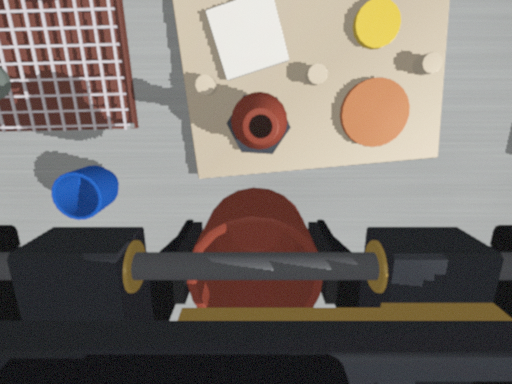

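The wrist view shows the bottle standing upright inside the hexagon (260,123), about 6 mm off centre, so it can stay. The cup is level in the grip and the terracotta setter is at (375,112). Next: over the setter and down.

Request:
servo_tool:
  deltas:
    - {"tx":5,"ty":12,"tz":0,"ax":0,"ay":0,"az":0,"claw":45}
    - {"tx":15,"ty":35,"tz":0,"ax":0,"ay":0,"az":0,"claw":45}
    - {"tx":30,"ty":65,"tz":0,"ax":0,"ay":0,"az":0,"claw":45}
    - {"tx":45,"ty":95,"tz":0,"ax":0,"ay":0,"az":0,"claw":45}
    - {"tx":57,"ty":125,"tz":0,"ax":0,"ay":0,"az":0,"claw":45}
    - {"tx":65,"ty":145,"tz":0,"ax":0,"ay":0,"az":0,"claw":45}
    - {"tx":67,"ty":153,"tz":10,"ax":0,"ay":0,"az":0,"claw":45}
    - {"tx":67,"ty":153,"tz":30,"ax":0,"ay":0,"az":0,"claw":45}
    - {"tx":67,"ty":153,"tz":55,"ax":0,"ay":0,"az":0,"claw":45}
    - {"tx":67,"ty":153,"tz":80,"ax":0,"ay":0,"az":0,"claw":45}
    - {"tx":67,"ty":153,"tz":105,"ax":0,"ay":0,"az":0,"claw":45}
    - {"tx":67,"ty":153,"tz":125,"ax":0,"ay":0,"az":0,"claw":45}

```text
time_s: 19.38
tcp_pos: [0.4596, -0.282, 0.1346]
ee_rot: [[1.0, 0.0, -0.002], [0.0, -1.0, 0.001], [-0.002, -0.001, -1.0]]
wrist_force: [0.5, -0.8, -1.1]
gripper_width: 0.71
gripper_force: 30.0
```

Request:
servo_tool:
  deltas:
    - {"tx":0,"ty":0,"tz":20,"ax":0,"ay":0,"az":0,"claw":45}
    - {"tx":0,"ty":0,"tz":38,"ax":0,"ay":0,"az":0,"claw":45}
    - {"tx":0,"ty":0,"tz":52,"ax":0,"ay":0,"az":0,"claw":45}
    - {"tx":0,"ty":0,"tz":62,"ax":0,"ay":0,"az":0,"claw":45}
    - {"tx":0,"ty":0,"tz":68,"ax":0,"ay":0,"az":0,"claw":45}
    - {"tx":0,"ty":0,"tz":71,"ax":0,"ay":0,"az":0,"claw":45}
    - {"tx":0,"ty":0,"tz":72,"ax":0,"ay":0,"az":0,"claw":45}
    - {"tx":0,"ty":0,"tz":72,"ax":0,"ay":0,"az":0,"claw":45}

```text
time_s: 20.05
tcp_pos: [0.4613, -0.2829, 0.0654]
ee_rot: [[1.0, 0.0, 0.001], [0.0, -1.0, -0.0], [0.001, 0.0, -1.0]]
wrist_force: [0.1, -0.3, -2.0]
gripper_width: 0.708
gripper_force: 30.0
```

Request:
servo_tool:
  deltas:
    - {"tx":0,"ty":0,"tz":1,"ax":0,"ay":0,"az":0,"claw":45}
    - {"tx":0,"ty":0,"tz":2,"ax":0,"ay":0,"az":0,"claw":45}
    - {"tx":0,"ty":0,"tz":3,"ax":0,"ay":0,"az":0,"claw":45}
    - {"tx":0,"ty":0,"tz":3.7,"ax":0,"ay":0,"az":0,"claw":45}
    - {"tx":0,"ty":0,"tz":4.4,"ax":0,"ay":0,"az":0,"claw":45}
    - {"tx":0,"ty":0,"tz":4.4,"ax":0,"ay":0,"az":0,"claw":45}
    - {"tx":0,"ty":0,"tz":4.4,"ax":0,"ay":0,"az":0,"claw":45}

```text
time_s: 20.63
tcp_pos: [0.4609, -0.2828, 0.0605]
ee_rot: [[1.0, 0.0, 0.0], [0.0, -1.0, -0.0], [0.0, 0.0, -1.0]]
wrist_force: [-0.8, 0.2, -1.4]
gripper_width: 0.71
gripper_force: 30.0
```

Request:
servo_tool:
  deltas:
    - {"tx":0,"ty":0,"tz":0.6,"ax":0,"ay":0,"az":0,"claw":45}
    - {"tx":0,"ty":0,"tz":1.2,"ax":0,"ay":0,"az":0,"claw":45}
    - {"tx":0,"ty":0,"tz":1.2,"ax":0,"ay":0,"az":0,"claw":45}
    - {"tx":0,"ty":0,"tz":1.2,"ax":0,"ay":0,"az":0,"claw":45}

```text
time_s: 20.97
tcp_pos: [0.461, -0.2829, 0.0596]
ee_rot: [[1.0, 0.0, 0.0], [0.0, -1.0, -0.0], [0.0, 0.0, -1.0]]
wrist_force: [-0.2, -0.1, 1.3]
gripper_width: 0.709
gripper_force: 30.0
```

Contact is made (+1.3 N). Release, rise, and back up for a view.

Request:
servo_tool:
  deltas:
    - {"tx":0,"ty":0,"tz":0,"ax":0,"ay":0,"az":0,"claw":66}
    - {"tx":0,"ty":0,"tz":0,"ax":0,"ay":0,"az":0,"claw":70}
    - {"tx":0,"ty":0,"tz":0,"ax":0,"ay":0,"az":0,"claw":75}
    - {"tx":0,"ty":0,"tz":0,"ax":0,"ay":0,"az":0,"claw":75}
    - {"tx":0,"ty":0,"tz":-10,"ax":0,"ay":0,"az":0,"claw":75}
    - {"tx":0,"ty":0,"tz":-30,"ax":0,"ay":0,"az":0,"claw":75}
    - {"tx":0,"ty":0,"tz":-60,"ax":0,"ay":0,"az":0,"claw":75}
    - {"tx":0,"ty":0,"tz":-95,"ax":0,"ay":0,"az":0,"claw":75}
    - {"tx":0,"ty":0,"tz":-130,"ax":0,"ay":0,"az":0,"claw":75}
    - {"tx":0,"ty":0,"tz":-165,"ax":0,"ay":0,"az":0,"claw":75}
    - {"tx":-20,"ty":0,"tz":-190,"ax":0,"ay":0,"az":0,"claw":75}
    - {"tx":-40,"ty":0,"tz":-210,"ax":0,"ay":0,"az":0,"claw":75}

```text
time_s: 21.97
tcp_pos: [0.4214, -0.2831, 0.2728]
ee_rot: [[1.0, 0.001, 0.004], [0.001, -1.0, -0.002], [0.004, 0.002, -1.0]]
wrist_force: [-0.4, -0.7, 0.4]
gripper_width: 0.863
gripper_force: 0.0
```

Request:
servo_tool:
  deltas:
    - {"tx":-20,"ty":-20,"tz":-20,"ax":0,"ay":0,"az":0,"claw":75}
    - {"tx":-20,"ty":-50,"tz":-30,"ax":0,"ay":0,"az":0,"claw":75}
    - {"tx":-20,"ty":-70,"tz":-30,"ax":0,"ay":0,"az":0,"claw":75}
    - {"tx":-20,"ty":-75,"tz":-30,"ax":0,"ay":0,"az":0,"claw":75}
    - {"tx":-20,"ty":-75,"tz":-30,"ax":0,"ay":0,"az":0,"claw":75}

```text
time_s: 22.38
tcp_pos: [0.4006, -0.207, 0.3003]
ee_rot: [[1.0, 0.002, 0.002], [0.002, -1.0, -0.0], [0.002, 0.0, -1.0]]
wrist_force: [-0.1, -0.0, -0.9]
gripper_width: 0.863
gripper_force: 0.0
```

Run:
```python
from setters import *
go(.498,.304,.30,0)
up('red_bottle');up('red_tea_cup')
for n in('wrist','scene','side'):
    s,im=setters(n,n+'7.png') if n!='side' else snap(n,n+'7.png');c,T=camT(n,s)
    for l,x,y in(('red_bottle',.448,-.134),('red_tea_cup',.46,-.283),('red_square_cup',.498,.304)):
      for d in trace(l,n)[:3]:
        m=np.array(d['mask']);p,q=fit(l,m,c,T,x,y,.05)
        if q>.3: print(n,l,p.round(1),round(q,2))
    if n=='wrist': cv2.imwrite('pics/w7b.png',im)
```

```text
tool mm [ 9.860e+01 -5.107e+02  4.000e-01] yaw 0.14 az 0.002 p [ 400.6 -207.   300.3] t 22.3833 gw 75.1 gf 0.0
wrist setter_hexagon 0.84 496 [201, 127] [ 432.4 -153.6] hull [ 437.  -146.7]
wrist setter_large_round 0.6 966 [306, 120] [ 461.6 -263.2] hull [ 460.3 -274.8]
wrist setter_square 0.88 4096 [192, 48] [ 548.9 -122.3] hull [ 548.9 -122.2]
wrist setter_small_round 0.96 1445 [305, 36] [ 560.9 -275.1] hull [ 560.9 -275.1]
wrist red_bottle [ 450.7 -136. ] 0.96
wrist red_tea_cup [ 459.  -282.3] 0.95
scene setter_hexagon 0.62 390 [195, 230] [ 459.8 -151.2] hull [ 453.5 -144.8]
scene setter_large_round 0.79 748 [141, 285] [ 477.  -289.2] hull [ 467.9 -286.3]
scene setter_square 0.59 1617 [234, 258] [ 551.5 -123.1] hull [ 551.4 -123.1]
scene red_bottle [ 452.3 -135.5] 0.91
scene red_tea_cup [ 460.4 -281.7] 0.93
scene red_square_cup [498.3 303.7   5.1] 0.97
side red_bottle [ 450.8 -134.6] 0.9
side red_tea_cup [ 459.9 -284. ] 0.78
side red_square_cup [498.5 304.9  -0. ] 0.96
```

View pics/w7b.png

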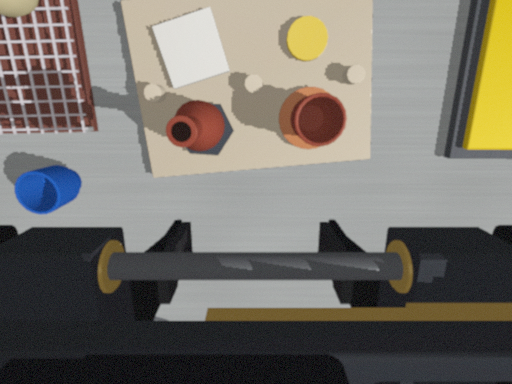

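The wrist view shows the tea cup centred on the terracotta setter (317,118) and the bottle on the hexagon (200,127). The red square cup at scene (344,117) is the only square cup, confirmed in the earlier enlarged wrist view. I go for it.

Request:
servo_tool:
  deltas:
    - {"tx":98,"ty":-511,"tz":0,"ax":0,"ay":0,"az":-0.035,"claw":72}
    - {"tx":98,"ty":-511,"tz":0,"ax":0,"ay":0,"az":-0.035,"claw":72}
    - {"tx":98,"ty":-511,"tz":0,"ax":0,"ay":0,"az":-0.035,"claw":72}
    - {"tx":98,"ty":-511,"tz":0,"ax":0,"ay":0,"az":-0.035,"claw":72}
    - {"tx":98,"ty":-511,"tz":0,"ax":0,"ay":0,"az":-0.035,"claw":72}
    - {"tx":98,"ty":-511,"tz":0,"ax":0,"ay":0,"az":-0.035,"claw":72}
    - {"tx":98,"ty":-511,"tz":0,"ax":0,"ay":0,"az":-0.035,"claw":72}
    - {"tx":98,"ty":-511,"tz":0,"ax":0,"ay":0,"az":-0.035,"claw":72}
    - {"tx":98,"ty":-511,"tz":0,"ax":0,"ay":0,"az":-0.035,"claw":72}
    - {"tx":98,"ty":-511,"tz":0,"ax":0,"ay":0,"az":-0.035,"claw":72}
    - {"tx":98,"ty":-511,"tz":0,"ax":0,"ay":0,"az":-0.035,"claw":72}
    - {"tx":98,"ty":-511,"tz":0,"ax":0,"ay":0,"az":-0.035,"claw":72}

```text
time_s: 24.38
tcp_pos: [0.4948, 0.2855, 0.2994]
ee_rot: [[0.999, 0.036, 0.0], [0.036, -0.999, 0.0], [0.0, -0.0, -1.0]]
wrist_force: [0.7, -1.7, 0.3]
gripper_width: 0.83
gripper_force: 0.0
```

Request:
servo_tool:
  deltas:
    - {"tx":0,"ty":0,"tz":0,"ax":0,"ay":0,"az":0,"claw":72}
    - {"tx":0,"ty":0,"tz":0,"ax":0,"ay":0,"az":0,"claw":72}
    - {"tx":0,"ty":0,"tz":0,"ax":0,"ay":0,"az":0,"claw":72}
    - {"tx":0,"ty":0,"tz":0,"ax":0,"ay":0,"az":0,"claw":72}

```text
time_s: 24.72
tcp_pos: [0.4948, 0.2824, 0.2996]
ee_rot: [[0.999, 0.034, 0.0], [0.034, -0.999, -0.0], [0.0, 0.0, -1.0]]
wrist_force: [-0.7, 0.5, -0.0]
gripper_width: 0.827
gripper_force: 0.0
```

Run:
```python
from h import *
go(.4985,.3045,.045,2)
```

```text
tool mm [  4.4 -22.  254.6] yaw 1.98 az -0.0 p [494.8 282.4 299.6] t 24.7167 gw 71.9 gf 0.0
```

Request:
servo_tool:
  deltas:
    - {"tx":4.5,"ty":-22,"tz":10,"ax":0,"ay":0,"az":0,"claw":72}
    - {"tx":4.5,"ty":-22,"tz":40,"ax":0,"ay":0,"az":0,"claw":72}
    - {"tx":4.5,"ty":-22,"tz":75,"ax":0,"ay":0,"az":0,"claw":72}
    - {"tx":4.5,"ty":-22,"tz":110,"ax":0,"ay":0,"az":0,"claw":72}
    - {"tx":4.5,"ty":-22,"tz":145,"ax":0,"ay":0,"az":0,"claw":72}
    - {"tx":4.5,"ty":-22,"tz":175,"ax":0,"ay":0,"az":0,"claw":72}
    - {"tx":4.5,"ty":-22,"tz":200,"ax":0,"ay":0,"az":0,"claw":72}
    - {"tx":4.5,"ty":-22,"tz":220,"ax":0,"ay":0,"az":0,"claw":72}
    - {"tx":4.5,"ty":-22,"tz":238,"ax":0,"ay":0,"az":0,"claw":72}
    - {"tx":4.5,"ty":-22,"tz":250,"ax":0,"ay":0,"az":0,"claw":72}
    - {"tx":4.5,"ty":-22,"tz":254.5,"ax":0,"ay":0,"az":0,"claw":72}
    - {"tx":4.5,"ty":-22,"tz":254.5,"ax":0,"ay":0,"az":0,"claw":72}

```text
time_s: 25.72
tcp_pos: [0.4985, 0.304, 0.0444]
ee_rot: [[0.999, 0.034, -0.001], [0.034, -0.999, -0.001], [-0.001, 0.001, -1.0]]
wrist_force: [0.2, -0.5, 0.2]
gripper_width: 0.827
gripper_force: 0.0
```

Request:
servo_tool:
  deltas:
    - {"tx":0,"ty":0,"tz":0,"ax":0,"ay":0,"az":0,"claw":66}
    - {"tx":0,"ty":0,"tz":0,"ax":0,"ay":0,"az":0,"claw":61}
    - {"tx":0,"ty":0,"tz":0,"ax":0,"ay":0,"az":0,"claw":57}
    - {"tx":0,"ty":0,"tz":0,"ax":0,"ay":0,"az":0,"claw":54}
    - {"tx":0,"ty":0,"tz":0,"ax":0,"ay":0,"az":0,"claw":52}
    - {"tx":0,"ty":0,"tz":0,"ax":0,"ay":0,"az":0,"claw":50}
    - {"tx":0,"ty":0,"tz":0,"ax":0,"ay":0,"az":0,"claw":40}
    - {"tx":0,"ty":0,"tz":0,"ax":0,"ay":0,"az":0,"claw":40}
    - {"tx":0,"ty":0,"tz":0,"ax":0,"ay":0,"az":0,"claw":40}

```text
time_s: 26.47
tcp_pos: [0.4987, 0.3053, 0.0453]
ee_rot: [[0.999, 0.035, 0.0], [0.035, -0.999, -0.0], [0.0, 0.0, -1.0]]
wrist_force: [-0.3, -2.1, 4.1]
gripper_width: 0.598
gripper_force: 29.9
```

Request:
servo_tool:
  deltas:
    - {"tx":0,"ty":0,"tz":-5,"ax":0,"ay":0,"az":0,"claw":40}
    - {"tx":0,"ty":0,"tz":-12,"ax":0,"ay":0,"az":0,"claw":40}
    - {"tx":0,"ty":0,"tz":-24,"ax":0,"ay":0,"az":0,"claw":40}
    - {"tx":0,"ty":0,"tz":-42,"ax":0,"ay":0,"az":0,"claw":40}
    - {"tx":0,"ty":0,"tz":-65,"ax":0,"ay":0,"az":0,"claw":40}
    - {"tx":0,"ty":0,"tz":-90,"ax":0,"ay":0,"az":0,"claw":40}
    - {"tx":0,"ty":0,"tz":-115,"ax":0,"ay":0,"az":0,"claw":40}
    - {"tx":0,"ty":0,"tz":-140,"ax":0,"ay":0,"az":0,"claw":40}
    - {"tx":0,"ty":0,"tz":-165,"ax":0,"ay":0,"az":0,"claw":40}
    - {"tx":0,"ty":0,"tz":-185,"ax":0,"ay":0,"az":0,"claw":40}
    - {"tx":0,"ty":0,"tz":-198,"ax":0,"ay":0,"az":0,"claw":40}
    - {"tx":0,"ty":0,"tz":-205,"ax":0,"ay":0,"az":0,"claw":40}

```text
time_s: 27.47
tcp_pos: [0.4991, 0.306, 0.2524]
ee_rot: [[0.999, 0.035, 0.003], [0.035, -0.999, 0.003], [0.003, -0.003, -1.0]]
wrist_force: [0.2, 0.3, -0.5]
gripper_width: 0.593
gripper_force: 29.8
```

Request:
servo_tool:
  deltas:
    - {"tx":0,"ty":10,"tz":0,"ax":0,"ay":0,"az":0.035,"claw":40}
    - {"tx":0,"ty":30,"tz":0,"ax":0,"ay":0,"az":0.035,"claw":40}
    - {"tx":0,"ty":55,"tz":0,"ax":0,"ay":0,"az":0.035,"claw":40}
    - {"tx":0,"ty":85,"tz":0,"ax":0,"ay":0,"az":0.035,"claw":40}
    - {"tx":0,"ty":120,"tz":0,"ax":0,"ay":0,"az":0.035,"claw":40}
    - {"tx":0,"ty":155,"tz":0,"ax":0,"ay":0,"az":0.035,"claw":40}
    - {"tx":0,"ty":190,"tz":0,"ax":0,"ay":0,"az":0.035,"claw":40}
    - {"tx":0,"ty":225,"tz":0,"ax":0,"ay":0,"az":0.035,"claw":40}
    - {"tx":0,"ty":260,"tz":0,"ax":0,"ay":0,"az":0.035,"claw":40}
    - {"tx":0,"ty":290,"tz":0,"ax":0,"ay":0,"az":0.035,"claw":40}
    - {"tx":0,"ty":310,"tz":0,"ax":0,"ay":0,"az":0.035,"claw":40}
    - {"tx":0,"ty":320,"tz":0,"ax":0,"ay":0,"az":0.035,"claw":40}

```text
time_s: 28.47
tcp_pos: [0.5084, -0.0172, 0.2484]
ee_rot: [[1.0, -0.004, -0.003], [-0.004, -1.0, -0.0], [-0.003, 0.001, -1.0]]
wrist_force: [-0.0, 0.6, -2.0]
gripper_width: 0.595
gripper_force: 29.8
```

Request:
servo_tool:
  deltas:
    - {"tx":5,"ty":10,"tz":0,"ax":0,"ay":0,"az":0,"claw":40}
    - {"tx":15,"ty":30,"tz":0,"ax":0,"ay":0,"az":0,"claw":40}
    - {"tx":25,"ty":55,"tz":0,"ax":0,"ay":0,"az":0,"claw":40}
    - {"tx":30,"ty":80,"tz":0,"ax":0,"ay":0,"az":0,"claw":40}
    - {"tx":30,"ty":95,"tz":0,"ax":0,"ay":0,"az":0,"claw":40}
    - {"tx":30,"ty":105,"tz":0,"ax":0,"ay":0,"az":0,"claw":40}
    - {"tx":30,"ty":105,"tz":0,"ax":0,"ay":0,"az":0,"claw":40}
    - {"tx":30,"ty":105,"tz":0,"ax":0,"ay":0,"az":0,"claw":40}

```text
time_s: 29.13
tcp_pos: [0.5398, -0.1192, 0.2493]
ee_rot: [[1.0, -0.0, -0.001], [-0.0, -1.0, 0.0], [-0.001, -0.0, -1.0]]
wrist_force: [0.0, -0.3, -2.3]
gripper_width: 0.597
gripper_force: 29.8
```

Run:
```python
from h import *
go(.549,-.122,.0473,0)
```

```text
tool mm [  9.4   2.9 202. ] yaw -0.02 az -0.0 p [ 539.8 -119.2  249.3] t 29.1333 gw 51.9 gf 29.84724121277395
```

Request:
servo_tool:
  deltas:
    - {"tx":9,"ty":3,"tz":10,"ax":0,"ay":0,"az":0,"claw":40}
    - {"tx":9,"ty":3,"tz":30,"ax":0,"ay":0,"az":0,"claw":40}
    - {"tx":9,"ty":3,"tz":55,"ax":0,"ay":0,"az":0,"claw":40}
    - {"tx":9,"ty":3,"tz":85,"ax":0,"ay":0,"az":0,"claw":40}
    - {"tx":9,"ty":3,"tz":115,"ax":0,"ay":0,"az":0,"claw":40}
    - {"tx":9,"ty":3,"tz":142,"ax":0,"ay":0,"az":0,"claw":40}
    - {"tx":9,"ty":3,"tz":164,"ax":0,"ay":0,"az":0,"claw":40}
    - {"tx":9,"ty":3,"tz":180,"ax":0,"ay":0,"az":0,"claw":40}
    - {"tx":9,"ty":3,"tz":190,"ax":0,"ay":0,"az":0,"claw":40}
    - {"tx":9,"ty":3,"tz":196,"ax":0,"ay":0,"az":0,"claw":40}
    - {"tx":9,"ty":3,"tz":198,"ax":0,"ay":0,"az":0,"claw":40}
    - {"tx":9,"ty":3,"tz":198,"ax":0,"ay":0,"az":0,"claw":40}

```text
time_s: 30.13
tcp_pos: [0.5494, -0.1221, 0.0519]
ee_rot: [[1.0, 0.001, 0.001], [0.001, -1.0, -0.0], [0.001, 0.0, -1.0]]
wrist_force: [-0.8, -0.2, -1.6]
gripper_width: 0.592
gripper_force: 29.8
```

Request:
servo_tool:
  deltas:
    - {"tx":0,"ty":0,"tz":1,"ax":0,"ay":0,"az":0,"claw":40}
    - {"tx":0,"ty":0,"tz":2,"ax":0,"ay":0,"az":0,"claw":40}
    - {"tx":0,"ty":0,"tz":2.5,"ax":0,"ay":0,"az":0,"claw":40}
    - {"tx":0,"ty":0,"tz":3,"ax":0,"ay":0,"az":0,"claw":40}
    - {"tx":0,"ty":0,"tz":3,"ax":0,"ay":0,"az":0,"claw":40}
    - {"tx":0,"ty":0,"tz":3,"ax":0,"ay":0,"az":0,"claw":40}

```text
time_s: 30.63
tcp_pos: [0.549, -0.1224, 0.0491]
ee_rot: [[1.0, 0.0, 0.0], [0.0, -1.0, 0.0], [0.0, -0.0, -1.0]]
wrist_force: [-0.5, -0.4, -2.0]
gripper_width: 0.596
gripper_force: 29.8
```

Request:
servo_tool:
  deltas:
    - {"tx":0,"ty":0,"tz":0.7,"ax":0,"ay":0,"az":0,"claw":40}
    - {"tx":0,"ty":0,"tz":1.4,"ax":0,"ay":0,"az":0,"claw":40}
    - {"tx":0,"ty":0,"tz":2,"ax":0,"ay":0,"az":0,"claw":40}
    - {"tx":0,"ty":0,"tz":2,"ax":0,"ay":0,"az":0,"claw":40}
    - {"tx":0,"ty":0,"tz":2,"ax":0,"ay":0,"az":0,"claw":40}

```text
time_s: 31.05
tcp_pos: [0.549, -0.1224, 0.0473]
ee_rot: [[1.0, 0.0, 0.0], [0.0, -1.0, -0.0], [0.0, 0.0, -1.0]]
wrist_force: [-1.1, 1.1, 2.9]
gripper_width: 0.596
gripper_force: 29.9
```

Request:
servo_tool:
  deltas:
    - {"tx":0,"ty":0,"tz":0,"ax":0,"ay":0,"az":0,"claw":56}
    - {"tx":0,"ty":0,"tz":0,"ax":0,"ay":0,"az":0,"claw":62}
    - {"tx":0,"ty":0,"tz":0,"ax":0,"ay":0,"az":0,"claw":68}
    - {"tx":0,"ty":0,"tz":0,"ax":0,"ay":0,"az":0,"claw":68}
    - {"tx":0,"ty":0,"tz":-10,"ax":0,"ay":0,"az":0,"claw":68}
    - {"tx":0,"ty":0,"tz":-30,"ax":0,"ay":0,"az":0,"claw":68}
    - {"tx":0,"ty":0,"tz":-60,"ax":0,"ay":0,"az":0,"claw":68}
    - {"tx":0,"ty":0,"tz":-95,"ax":0,"ay":0,"az":0,"claw":68}
    - {"tx":0,"ty":0,"tz":-130,"ax":0,"ay":0,"az":0,"claw":68}
    - {"tx":0,"ty":0,"tz":-165,"ax":0,"ay":0,"az":0,"claw":68}
    - {"tx":0,"ty":0,"tz":-195,"ax":0,"ay":0,"az":0,"claw":68}
    - {"tx":0,"ty":0,"tz":-220,"ax":0,"ay":0,"az":0,"claw":68}

```text
time_s: 32.05
tcp_pos: [0.5492, -0.1226, 0.2708]
ee_rot: [[1.0, 0.0, 0.004], [0.0, -1.0, -0.0], [0.004, 0.0, -1.0]]
wrist_force: [1.0, 0.3, -0.2]
gripper_width: 0.78
gripper_force: 0.0
```

Request:
servo_tool:
  deltas:
    - {"tx":0,"ty":-300,"tz":-33,"ax":0,"ay":0,"az":0,"claw":68}
    - {"tx":0,"ty":-300,"tz":-33,"ax":0,"ay":0,"az":0,"claw":68}
    - {"tx":0,"ty":-300,"tz":-33,"ax":0,"ay":0,"az":-0.785,"claw":68}
    - {"tx":0,"ty":-300,"tz":-33,"ax":0,"ay":0,"az":-0.785,"claw":68}
    - {"tx":0,"ty":-300,"tz":-33,"ax":0,"ay":0,"az":-0.785,"claw":68}
    - {"tx":0,"ty":-300,"tz":-33,"ax":0,"ay":0,"az":-0.785,"claw":68}
    - {"tx":0,"ty":-300,"tz":-33,"ax":0,"ay":0,"az":-0.785,"claw":68}
    - {"tx":0,"ty":-300,"tz":-33,"ax":0,"ay":0,"az":-0.785,"claw":68}
    - {"tx":0,"ty":-300,"tz":-33,"ax":0,"ay":0,"az":-0.785,"claw":68}
    - {"tx":0,"ty":-300,"tz":-33,"ax":0,"ay":0,"az":-0.785,"claw":68}
    - {"tx":0,"ty":-300,"tz":-33,"ax":0,"ay":0,"az":-0.785,"claw":68}
    - {"tx":0,"ty":-300,"tz":-33,"ax":0,"ay":0,"az":-0.785,"claw":68}

```text
time_s: 33.05
tcp_pos: [0.5488, 0.1771, 0.3002]
ee_rot: [[0.708, 0.706, 0.0], [0.706, -0.708, 0.0], [0.0, 0.0, -1.0]]
wrist_force: [0.0, -0.2, -0.5]
gripper_width: 0.785
gripper_force: 0.0
```

Run:
```python
from setters import *
import h
go(.6075,.2072,.04,45)
up('red_bottle');up('red_tea_cup')
_p=h.pts
for n in('wrist','scene','side'):
    s,im=snap(n,n+'8.png');c,T=camT(n,s)
    for l,x,y in(('red_bottle',.448,-.134),('red_tea_cup',.46,-.283),('red_square_cup',.549,-.122),('red_sake_cup',.607,.207)):
      h.pts=(lambda l,yaw=0:_p(l,yaw)+[0,0,.002]) if 'square' in l else _p
      for d in trace(l,n)[:3]:
        m=np.array(d['mask']);p,q=fit(l,m,c,T,x,y,-.03)
        if q>.3: print(n,l,p.round(1),round(q,2))
a=cv2.imread('pics/scene8.png')[170:350,100:300];b=cv2.imread('pics/wrist8.png')
cv2.imwrite('pics/m8.png',np.hstack([cv2.resize(a,(400,360)),cv2.resize(b,(400,360))]))
```

```text
tool mm [ 62.8  20.1 260.2] yaw 44.9 az -0.002 p [548.8 177.1 300.2] t 33.05 gw 68.3 gf 0.0
wrist red_sake_cup [606.7 205.8] 0.95
scene red_bottle [ 452.7 -135.7] 0.93
scene red_tea_cup [ 460.6 -281.9] 0.93
scene red_square_cup [ 549.3 -122.4    1.6] 0.96
scene red_sake_cup [609.6 206.8] 0.87
side red_bottle [ 450.4 -133.4] 0.95
side red_tea_cup [ 458.5 -284.2] 0.82
side red_square_cup [ 547.9 -122.1    4.2] 0.93
side red_sake_cup [608.3 206.9] 0.88
```

View pics/m8.png

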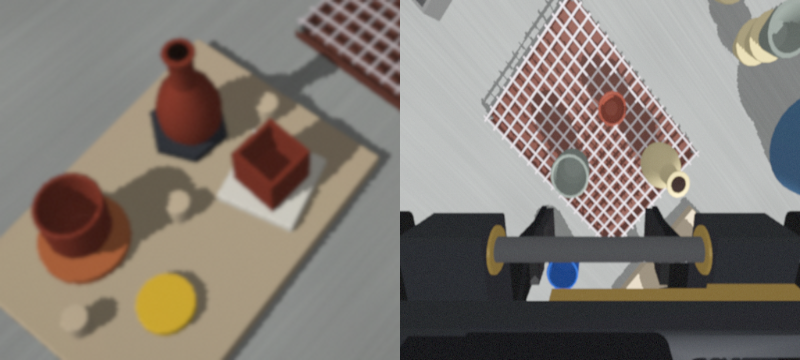

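Left: bottle, tea cup (70,215) and square cup (272,165) stand upright on their setters. Right: the sake cup (613,107) stands between the grey cup (571,173) and the cream bottle (665,170). It is the only small red cup on the rack, and the grip diagonal is clear.

Request:
servo_tool:
  deltas:
    - {"tx":30,"ty":10,"tz":10,"ax":0,"ay":0,"az":0,"claw":62}
    - {"tx":62.5,"ty":21,"tz":25,"ax":0,"ay":0,"az":0,"claw":62}
    - {"tx":62.5,"ty":21,"tz":60,"ax":0,"ay":0,"az":0,"claw":62}
    - {"tx":62.5,"ty":21,"tz":95,"ax":0,"ay":0,"az":0,"claw":62}
    - {"tx":62.5,"ty":21,"tz":130,"ax":0,"ay":0,"az":0,"claw":62}
    - {"tx":62.5,"ty":21,"tz":160,"ax":0,"ay":0,"az":0,"claw":62}
    - {"tx":62.5,"ty":21,"tz":190,"ax":0,"ay":0,"az":0,"claw":62}
    - {"tx":62.5,"ty":21,"tz":215,"ax":0,"ay":0,"az":0,"claw":62}
    - {"tx":62.5,"ty":21,"tz":238,"ax":0,"ay":0,"az":0,"claw":62}
    - {"tx":62.5,"ty":21,"tz":253,"ax":0,"ay":0,"az":0,"claw":62}
    - {"tx":62.5,"ty":21,"tz":261,"ax":0,"ay":0,"az":0,"claw":62}
    - {"tx":62.5,"ty":21,"tz":263,"ax":0,"ay":0,"az":0,"claw":62}

```text
time_s: 34.8
tcp_pos: [0.6071, 0.2065, 0.035]
ee_rot: [[0.707, 0.707, -0.003], [0.707, -0.707, -0.002], [-0.003, -0.001, -1.0]]
wrist_force: [-0.2, -0.1, -0.2]
gripper_width: 0.711
gripper_force: 0.0
```

Request:
servo_tool:
  deltas:
    - {"tx":0,"ty":0,"tz":0,"ax":0,"ay":0,"az":0,"claw":58}
    - {"tx":0,"ty":0,"tz":0,"ax":0,"ay":0,"az":0,"claw":54}
    - {"tx":0,"ty":0,"tz":0,"ax":0,"ay":0,"az":0,"claw":51}
    - {"tx":0,"ty":0,"tz":0,"ax":0,"ay":0,"az":0,"claw":49}
    - {"tx":0,"ty":0,"tz":0,"ax":0,"ay":0,"az":0,"claw":47}
    - {"tx":0,"ty":0,"tz":0,"ax":0,"ay":0,"az":0,"claw":45}
    - {"tx":0,"ty":0,"tz":0,"ax":0,"ay":0,"az":0,"claw":35}
    - {"tx":0,"ty":0,"tz":0,"ax":0,"ay":0,"az":0,"claw":35}
    - {"tx":0,"ty":0,"tz":0,"ax":0,"ay":0,"az":0,"claw":35}

```text
time_s: 35.55
tcp_pos: [0.6083, 0.207, 0.0375]
ee_rot: [[0.707, 0.707, 0.001], [0.707, -0.707, 0.0], [0.001, 0.001, -1.0]]
wrist_force: [-0.1, -0.4, 3.0]
gripper_width: 0.517
gripper_force: 29.9
```

Request:
servo_tool:
  deltas:
    - {"tx":0,"ty":0,"tz":-5,"ax":0,"ay":0,"az":0,"claw":35}
    - {"tx":0,"ty":0,"tz":-12,"ax":0,"ay":0,"az":0,"claw":35}
    - {"tx":0,"ty":0,"tz":-24,"ax":0,"ay":0,"az":0,"claw":35}
    - {"tx":0,"ty":0,"tz":-42,"ax":0,"ay":0,"az":0,"claw":35}
    - {"tx":0,"ty":0,"tz":-65,"ax":0,"ay":0,"az":0,"claw":35}
    - {"tx":0,"ty":0,"tz":-90,"ax":0,"ay":0,"az":0,"claw":35}
    - {"tx":0,"ty":0,"tz":-115,"ax":0,"ay":0,"az":0,"claw":35}
    - {"tx":0,"ty":0,"tz":-140,"ax":0,"ay":0,"az":0,"claw":35}
    - {"tx":0,"ty":0,"tz":-165,"ax":0,"ay":0,"az":0,"claw":35}
    - {"tx":0,"ty":0,"tz":-185,"ax":0,"ay":0,"az":0,"claw":35}
    - {"tx":0,"ty":0,"tz":-202,"ax":0,"ay":0,"az":0,"claw":35}
    - {"tx":0,"ty":0,"tz":-212,"ax":0,"ay":0,"az":0,"claw":35}

```text
time_s: 36.55
tcp_pos: [0.6085, 0.2072, 0.2526]
ee_rot: [[0.707, 0.707, 0.004], [0.707, -0.707, 0.002], [0.005, 0.002, -1.0]]
wrist_force: [0.5, 0.0, 0.4]
gripper_width: 0.516
gripper_force: 29.9
```

Request:
servo_tool:
  deltas:
    - {"tx":-8,"ty":6,"tz":0,"ax":0,"ay":0,"az":0.03,"claw":35}
    - {"tx":-24,"ty":20,"tz":0,"ax":0,"ay":0,"az":0.1,"claw":35}
    - {"tx":-45,"ty":38,"tz":0,"ax":0,"ay":0,"az":0.18,"claw":35}
    - {"tx":-68,"ty":56,"tz":0,"ax":0,"ay":0,"az":0.26,"claw":35}
    - {"tx":-92,"ty":75,"tz":0,"ax":0,"ay":0,"az":0.34,"claw":35}
    - {"tx":-116,"ty":95,"tz":0,"ax":0,"ay":0,"az":0.42,"claw":35}
    - {"tx":-140,"ty":115,"tz":0,"ax":0,"ay":0,"az":0.5,"claw":35}
    - {"tx":-164,"ty":135,"tz":0,"ax":0,"ay":0,"az":0.58,"claw":35}
    - {"tx":-188,"ty":155,"tz":0,"ax":0,"ay":0,"az":0.66,"claw":35}
    - {"tx":-210,"ty":173,"tz":0,"ax":0,"ay":0,"az":0.73,"claw":35}
    - {"tx":-225,"ty":185,"tz":0,"ax":0,"ay":0,"az":0.785,"claw":35}
    - {"tx":-230,"ty":190,"tz":0,"ax":0,"ay":0,"az":0.785,"claw":35}

```text
time_s: 37.55
tcp_pos: [0.5777, -0.093, 0.2476]
ee_rot: [[1.0, -0.006, -0.003], [-0.006, -1.0, -0.0], [-0.003, 0.0, -1.0]]
wrist_force: [0.7, 1.0, -1.5]
gripper_width: 0.519
gripper_force: 29.9
```

Request:
servo_tool:
  deltas:
    - {"tx":0,"ty":10,"tz":0,"ax":0,"ay":0,"az":0,"claw":35}
    - {"tx":-5,"ty":30,"tz":0,"ax":0,"ay":0,"az":0,"claw":35}
    - {"tx":-8,"ty":55,"tz":0,"ax":0,"ay":0,"az":0,"claw":35}
    - {"tx":-10,"ty":85,"tz":0,"ax":0,"ay":0,"az":0,"claw":35}
    - {"tx":-12,"ty":115,"tz":0,"ax":0,"ay":0,"az":0,"claw":35}
    - {"tx":-14,"ty":140,"tz":0,"ax":0,"ay":0,"az":0,"claw":35}
    - {"tx":-16,"ty":160,"tz":0,"ax":0,"ay":0,"az":0,"claw":35}
    - {"tx":-17,"ty":174,"tz":0,"ax":0,"ay":0,"az":0,"claw":35}
    - {"tx":-18,"ty":182,"tz":0,"ax":0,"ay":0,"az":0,"claw":35}
    - {"tx":-18,"ty":185,"tz":0,"ax":0,"ay":0,"az":0,"claw":35}
    - {"tx":-18,"ty":185,"tz":0,"ax":0,"ay":0,"az":0,"claw":35}

```text
time_s: 38.47
tcp_pos: [0.5617, -0.2749, 0.2485]
ee_rot: [[1.0, 0.0, -0.0], [0.0, -1.0, 0.0], [-0.0, -0.0, -1.0]]
wrist_force: [0.6, -0.2, -0.4]
gripper_width: 0.519
gripper_force: 29.9
```

Run:
```python
from setters import *
go(.5615,-.2742,.0395,0)
setters('scene','sc9.png')
```

```text
tool mm [-1.00e-01 -7.00e-01  2.09e+02] yaw 0.02 az 0.0 p [ 561.7 -274.9  248.5] t 38.4667 gw 45.1 gf 29.890559234063403
scene setter_hexagon 0.68 131 [195, 230] [ 477.7 -142.1] hull [ 477.6 -141.6]
scene setter_large_round 0.93 620 [141, 285] [ 484. -293.] hull [ 475.6 -293.4]
scene setter_square 0.57 661 [234, 258] [ 565.6 -135.4] hull [ 559.7 -129.1]
scene setter_small_round 0.65 767 [183, 320] [ 563.3 -275.8] hull [ 563.2 -275.9]
```

Request:
servo_tool:
  deltas:
    - {"tx":0,"ty":0,"tz":10,"ax":0,"ay":0,"az":0,"claw":35}
    - {"tx":0,"ty":0,"tz":30,"ax":0,"ay":0,"az":0,"claw":35}
    - {"tx":0,"ty":0,"tz":60,"ax":0,"ay":0,"az":0,"claw":35}
    - {"tx":0,"ty":0,"tz":90,"ax":0,"ay":0,"az":0,"claw":35}
    - {"tx":0,"ty":0,"tz":120,"ax":0,"ay":0,"az":0,"claw":35}
    - {"tx":0,"ty":0,"tz":147,"ax":0,"ay":0,"az":0,"claw":35}
    - {"tx":0,"ty":0,"tz":170,"ax":0,"ay":0,"az":0,"claw":35}
    - {"tx":0,"ty":0,"tz":186,"ax":0,"ay":0,"az":0,"claw":35}
    - {"tx":0,"ty":0,"tz":197,"ax":0,"ay":0,"az":0,"claw":35}
    - {"tx":0,"ty":0,"tz":203,"ax":0,"ay":0,"az":0,"claw":35}
    - {"tx":0,"ty":0,"tz":205,"ax":0,"ay":0,"az":0,"claw":35}
    - {"tx":0,"ty":0,"tz":205,"ax":0,"ay":0,"az":0,"claw":35}

```text
time_s: 39.72
tcp_pos: [0.5619, -0.275, 0.044]
ee_rot: [[1.0, 0.001, 0.0], [0.001, -1.0, -0.0], [0.0, 0.0, -1.0]]
wrist_force: [0.7, -0.3, 0.3]
gripper_width: 0.519
gripper_force: 29.9
```

Request:
servo_tool:
  deltas:
    - {"tx":0,"ty":0,"tz":1,"ax":0,"ay":0,"az":0,"claw":35}
    - {"tx":0,"ty":0,"tz":2,"ax":0,"ay":0,"az":0,"claw":35}
    - {"tx":0,"ty":0,"tz":2.5,"ax":0,"ay":0,"az":0,"claw":35}
    - {"tx":0,"ty":0,"tz":3,"ax":0,"ay":0,"az":0,"claw":35}
    - {"tx":0,"ty":0,"tz":3,"ax":0,"ay":0,"az":0,"claw":35}
    - {"tx":0,"ty":0,"tz":3,"ax":0,"ay":0,"az":0,"claw":35}

```text
time_s: 40.22
tcp_pos: [0.5617, -0.2751, 0.0411]
ee_rot: [[1.0, 0.0, 0.0], [0.0, -1.0, -0.0], [0.0, 0.0, -1.0]]
wrist_force: [0.1, -0.7, -0.5]
gripper_width: 0.52
gripper_force: 29.9
```

Request:
servo_tool:
  deltas:
    - {"tx":0,"ty":0,"tz":0.7,"ax":0,"ay":0,"az":0,"claw":35}
    - {"tx":0,"ty":0,"tz":1.3,"ax":0,"ay":0,"az":0,"claw":35}
    - {"tx":0,"ty":0,"tz":1.8,"ax":0,"ay":0,"az":0,"claw":35}
    - {"tx":0,"ty":0,"tz":1.8,"ax":0,"ay":0,"az":0,"claw":35}
    - {"tx":0,"ty":0,"tz":1.8,"ax":0,"ay":0,"az":0,"claw":35}

```text
time_s: 40.63
tcp_pos: [0.5616, -0.275, 0.0395]
ee_rot: [[1.0, 0.0, 0.0], [0.0, -1.0, -0.0], [0.0, 0.0, -1.0]]
wrist_force: [-1.7, 0.5, 3.3]
gripper_width: 0.516
gripper_force: 29.9
```

Contact is made. Release, rise, and back off for a last look.

Request:
servo_tool:
  deltas:
    - {"tx":0,"ty":0,"tz":0,"ax":0,"ay":0,"az":0,"claw":49}
    - {"tx":0,"ty":0,"tz":0,"ax":0,"ay":0,"az":0,"claw":54}
    - {"tx":0,"ty":0,"tz":0,"ax":0,"ay":0,"az":0,"claw":58}
    - {"tx":0,"ty":0,"tz":0,"ax":0,"ay":0,"az":0,"claw":58}
    - {"tx":0,"ty":0,"tz":-10,"ax":0,"ay":0,"az":0,"claw":58}
    - {"tx":0,"ty":0,"tz":-30,"ax":0,"ay":0,"az":0,"claw":58}
    - {"tx":0,"ty":0,"tz":-60,"ax":0,"ay":0,"az":0,"claw":58}
    - {"tx":0,"ty":0,"tz":-95,"ax":0,"ay":0,"az":0,"claw":58}
    - {"tx":0,"ty":0,"tz":-130,"ax":0,"ay":0,"az":0,"claw":58}
    - {"tx":0,"ty":0,"tz":-165,"ax":0,"ay":0,"az":0,"claw":58}
    - {"tx":0,"ty":0,"tz":-200,"ax":0,"ay":0,"az":0,"claw":58}
    - {"tx":0,"ty":0,"tz":-235,"ax":0,"ay":0,"az":0,"claw":58}

```text
time_s: 41.63
tcp_pos: [0.5612, -0.275, 0.2769]
ee_rot: [[1.0, 0.0, 0.001], [0.0, -1.0, -0.0], [0.001, 0.0, -1.0]]
wrist_force: [0.4, 0.7, 0.8]
gripper_width: 0.668
gripper_force: 0.0
```

Request:
servo_tool:
  deltas:
    - {"tx":-150,"ty":-100,"tz":-55,"ax":0,"ay":0,"az":0,"claw":58}
    - {"tx":-150,"ty":-100,"tz":-55,"ax":0,"ay":0,"az":0,"claw":58}
    - {"tx":-150,"ty":-100,"tz":-55,"ax":0,"ay":0,"az":0,"claw":58}
    - {"tx":-150,"ty":-100,"tz":-55,"ax":0,"ay":0,"az":0,"claw":58}
    - {"tx":-150,"ty":-100,"tz":-55,"ax":0,"ay":0,"az":0,"claw":58}
    - {"tx":-150,"ty":-100,"tz":-55,"ax":0,"ay":0,"az":0,"claw":58}
    - {"tx":-150,"ty":-100,"tz":-55,"ax":0,"ay":0,"az":0,"claw":58}
    - {"tx":-150,"ty":-100,"tz":-55,"ax":0,"ay":0,"az":0,"claw":58}

```text
time_s: 42.3
tcp_pos: [0.4117, -0.1751, 0.3294]
ee_rot: [[1.0, 0.0, 0.001], [0.0, -1.0, 0.0], [0.001, -0.0, -1.0]]
wrist_force: [-0.0, -0.6, -0.2]
gripper_width: 0.663
gripper_force: 0.0
```

Run:
```python
from setters import *
import h
go(.444,-.134,.3,0)
for l in('red_bottle','red_tea_cup','red_sake_cup'):up(l)
_p=h.pts
for n in('wrist','scene'):
    s,im=snap(n,n+'10.png');c,T=camT(n,s)
    for l,x,y in(('red_bottle',.448,-.134),('red_tea_cup',.46,-.283),('red_square_cup',.549,-.122),('red_sake_cup',.5616,-.275)):
      h.pts=(lambda l,yaw=0:_p(l,yaw)+[0,0,.002]) if 'square' in l else _p
      for d in trace(l,n)[:3]:
        m=np.array(d['mask']);p,q=fit(l,m,c,T,x,y,.0)
        if q>.3: print(n,l,p.round(1),round(q,2))
    if n=='wrist':
        # hexagon outline: dark blob edges vs candidate hex centres, pixel colours
        hx=np.array([[.0416*np.cos(a),.0416*np.sin(a),.032] for a in np.arange(6)*np.pi/3])+[.4445,-.1345,0]
        u=proj(c,T,hx);o=im.copy()
        u0=u.mean(0).astype(int);cr=lambda i:cv2.resize(i[u0[1]-50:u0[1]+50,u0[0]-60:u0[0]+60],(480,400),interpolation=cv2.INTER_CUBIC)
        W=cr(im)
S=cv2.imread('pics/scene10.png')
cv2.imwrite('pics/m10.png',np.hstack([cv2.resize(S[100:350,95:395][:, :],(320,267)).copy() if 0 else cv2.resize(S[90:350,95:325],(320,400)),W]))
```

```text
tool mm [ 32.2 -41.1  29.4] yaw 0.02 az 0.0 p [ 411.7 -175.1  329.4] t 42.3 gw 57.7 gf 0.0
wrist red_bottle [ 450.7 -135.9] 0.89
wrist red_tea_cup [ 459.4 -282. ] 0.94
wrist red_square_cup [ 5.477e+02 -1.231e+02 -2.000e-01] 0.96
wrist red_sake_cup [ 560.  -274.3] 0.97
scene red_bottle [ 452.1 -135.2] 0.89
scene red_tea_cup [ 459.6 -282.3] 0.93
scene red_square_cup [ 548.9 -121.6   -1.9] 0.97
scene red_sake_cup [ 561.2 -274.4] 0.93
```

View pics/m10.png

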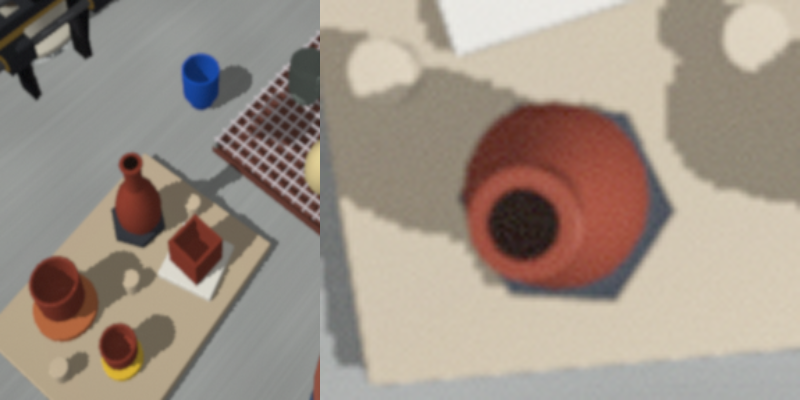

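The final look shows all four red pots upright on their setters: bottle (138,200), tea cup (58,285), square cup (195,248) and sake cup (118,345). The cream bottle, grey cup and blue cup are untouched. The right crop puts the bottle about 6 mm off the hexagon centre, inside the 12 mm limit. Handing in.

```bash
python3 -c "
from station import *
print(finish_job())"
```

```text
the job is handed in; nothing more can be done
None
```

I moved all four red pots to their setters in the required order and handed the job in; no verdict came back. By my camera measurements the bottle stands about 6 mm off the hexagon's centre (limit 12 mm), the three cups within about 3 mm, and the cream bottle and grey cup still stand on the rack.

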